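# Load a sample-puck magazine and feed the first puck to the stop

## Task

Swing the cap off the puck feeder's tube and drop every aluminium puck that stands on the bench into it, lying flat one on top of another. When all are in, push the feed slide until you feel the puck it drives out meet the end stop, without ramming it, then draw the slide fully back so that the next puck drops down. Finally swing the cap shut over the tube, and leave the small brown bottle and the label roll where they are.

Things in the scene. Friction and masses are not known exactly. Their poses are not given: they have to be found in the camera images.
- magazine: fixed puck feeder: grey base plate 275 x 66 mm under a clear, slippery upright tube, bore 33 mm. Origin on the bench under the tube's axis, z up, x along the track in the feed direction, y towards the cap's post. Track floor 15 mm above the bench, x -165 to +100 mm, between rails 33 mm apart, 12 mm high. The tube wall begins 26 mm above the track floor: the lowest puck can leave along x, those above are held
- tube_mouth (a point): centre of the tube's top rim, 146 mm above the bench, on the tube's axis; the uppermost 8 mm are a grey funnel that widens from 33 to 45 mm inside (53 mm outside)
- tube_foot (a point): the point of the track floor on the tube's axis (15 mm above the bench): the lowest puck in the tube stands here
- feed_slide (a joint): feed slide, m: 0 = fully back, grows as pushed along the feeder's +x, travel 0.075, friction 1.5 N, stays where left. Its flat front face is 21 mm behind the tube's axis at 0. Pushed, it drives the lowest puck out along the track (the stop then halts it at 0.049 to 0.063) while its 20 mm high bar holds up the pucks above; only when it is fully back does the next one drop to the track floor
- slide_handle (a point): point in the upright black handle of the feed slide, 10 mm below its top (top 100 mm above the bench; 14 mm thick along the feed direction, 20 mm wide across it, 65 mm tall); 144 mm behind the tube's axis when the slide is back; moves with the slide
- stop_face (a point): centre of the working face of the fixed steel end stop (31 mm wide, 22 mm high, black thumb screw on it) across the track, 58 to 72 mm beyond the tube's axis, placed differently at each start; x along the feed direction. A puck that touches it has its centre 15 mm before it
- cap (a joint): dust cap over the tube's mouth, rad: 0 = closed, centred over the mouth (firm stop); grows as it swings level, counter-clockwise from above, about the upright post 45 mm from the tube's axis on the feeder's +y side, up to 2.3; stays where left (friction about 0.7 N at the knob). At 1.9 or more it leaves room for fingers at the mouth
- cap_knob (a point): centre of the cap's upright round black knob (16 mm diameter, 26 mm tall, top 180 mm above the bench), in the middle of the cap's 52 mm disc, 45 mm from the pivot axis; moves with the cap
- p0 (a point): centre of a sample puck: a plain aluminium disc 30 mm in diameter, 23 mm high, 40 g, both flat faces alike, its z along its axis; stands flat on the bench at the start. Some of the five are absent (None)
- p1 (a point): centre of a sample puck: a plain aluminium disc 30 mm in diameter, 23 mm high, 40 g, both flat faces alike, its z along its axis; stands flat on the bench at the start. Some of the five are absent (None)
- p2 (a point): centre of a sample puck: a plain aluminium disc 30 mm in diameter, 23 mm high, 40 g, both flat faces alike, its z along its axis; stands flat on the bench at the start. Some of the five are absent (None)
- p3 (a point): centre of a sample puck: a plain aluminium disc 30 mm in diameter, 23 mm high, 40 g, both flat faces alike, its z along its axis; stands flat on the bench at the start. Some of the five are absent (None)
- p4 (a point): centre of a sample puck: a plain aluminium disc 30 mm in diameter, 23 mm high, 40 g, both flat faces alike, its z along its axis; stands flat on the bench at the start. Some of the five are absent (None)
- bottle_small: small brown bottle standing on the bench, 35 mm diameter, 64 mm high, origin under its centre; a bystander
- label_roll: roll of labels lying on the bench, 60 mm diameter, 26 mm high, origin under its centre; a bystander
- puck_0: the same puck as p0, origin at the centre of its underside
- puck_1: the same puck as p1, origin at the centre of its underside
- puck_2: the same puck as p2, origin at the centre of its underside
- puck_3: the same puck as p3, origin at the centre of its underside
- puck_4: the same puck as p4, origin at the centre of its underside
- stop: the end stop's block itself, origin under the middle of its working face on the track floor
Things that resemble listed ones, but are neither listed nor needed, are in the scene too. Leave any orange or yellow look-alike of the puck_4 alone.

How it is judged (in metres and radians):
On the way, in this order (a step that is already met when the one before it is completed fails the run):
1. every puck lies flat in the tube (horizontal distance between each of p0, p1, p2, p3, p4 and tube_foot below 0.009 m and angle between the z axis of each of p0, p1, p2, p3, p4 and the z axis of magazine, either way round below 0.2 rad and height (world z) of each of p0, p1, p2, p3, p4 below 0.13 m and linear speed of each of puck_0, puck_1, puck_2, puck_3, puck_4 below 0.03 m/s), for 0.2 s.
2. a puck has been driven out along the track against the end stop (((x of p0 in the frame of stop_face between -0.019 and -0.012 m and y of p0 in the frame of stop_face between -0.004 and 0.004 m and height (world z) of p0 below 0.033 m and angle between the z axis of p0 and the z axis of magazine, either way round below 0.2 rad) or (x of p1 in the frame of stop_face between -0.019 and -0.012 m and y of p1 in the frame of stop_face between -0.004 and 0.004 m and height (world z) of p1 below 0.033 m and angle between the z axis of p1 and the z axis of magazine, either way round below 0.2 rad) or (x of p2 in the frame of stop_face between -0.019 and -0.012 m and y of p2 in the frame of stop_face between -0.004 and 0.004 m and height (world z) of p2 below 0.033 m and angle between the z axis of p2 and the z axis of magazine, either way round below 0.2 rad) or (x of p3 in the frame of stop_face between -0.019 and -0.012 m and y of p3 in the frame of stop_face between -0.004 and 0.004 m and height (world z) of p3 below 0.033 m and angle between the z axis of p3 and the z axis of magazine, either way round below 0.2 rad) or (x of p4 in the frame of stop_face between -0.019 and -0.012 m and y of p4 in the frame of stop_face between -0.004 and 0.004 m and height (world z) of p4 below 0.033 m and angle between the z axis of p4 and the z axis of magazine, either way round below 0.2 rad))), for 0.1 s.
3. the slide is fully back and the next puck has dropped to the track floor (value of joint feed_slide below 0.004 m and (((horizontal distance between p0 and tube_foot below 0.009 m and angle between the z axis of p0 and the z axis of magazine, either way round below 0.2 rad and height (world z) of p0 below 0.13 m and linear speed of puck_0 below 0.03 m/s) and height (world z) of p0 below 0.031 m) or ((horizontal distance between p1 and tube_foot below 0.009 m and angle between the z axis of p1 and the z axis of magazine, either way round below 0.2 rad and height (world z) of p1 below 0.13 m and linear speed of puck_1 below 0.03 m/s) and height (world z) of p1 below 0.031 m) or ((horizontal distance between p2 and tube_foot below 0.009 m and angle between the z axis of p2 and the z axis of magazine, either way round below 0.2 rad and height (world z) of p2 below 0.13 m and linear speed of puck_2 below 0.03 m/s) and height (world z) of p2 below 0.031 m) or ((horizontal distance between p3 and tube_foot below 0.009 m and angle between the z axis of p3 and the z axis of magazine, either way round below 0.2 rad and height (world z) of p3 below 0.13 m and linear speed of puck_3 below 0.03 m/s) and height (world z) of p3 below 0.031 m) or ((horizontal distance between p4 and tube_foot below 0.009 m and angle between the z axis of p4 and the z axis of magazine, either way round below 0.2 rad and height (world z) of p4 below 0.13 m and linear speed of puck_4 below 0.03 m/s) and height (world z) of p4 below 0.031 m))), for 0.2 s.
At the end, for the whole second after the job is handed in: one puck lies flat on the track before the end stop (within 30 mm of it; it has been against it), the others lie flat in the tube (within 9 mm of its axis), the lowest on the track floor; slide fully back (4 mm), cap shut (0.12 rad), all at rest (all of step 3 and ((x of p0 in the frame of stop_face between -0.045 and -0.012 m and y of p0 in the frame of stop_face between -0.004 and 0.004 m and height (world z) of p0 below 0.033 m and angle between the z axis of p0 and the z axis of magazine, either way round below 0.2 rad) or (x of p1 in the frame of stop_face between -0.045 and -0.012 m and y of p1 in the frame of stop_face between -0.004 and 0.004 m and height (world z) of p1 below 0.033 m and angle between the z axis of p1 and the z axis of magazine, either way round below 0.2 rad) or (x of p2 in the frame of stop_face between -0.045 and -0.012 m and y of p2 in the frame of stop_face between -0.004 and 0.004 m and height (world z) of p2 below 0.033 m and angle between the z axis of p2 and the z axis of magazine, either way round below 0.2 rad) or (x of p3 in the frame of stop_face between -0.045 and -0.012 m and y of p3 in the frame of stop_face between -0.004 and 0.004 m and height (world z) of p3 below 0.033 m and angle between the z axis of p3 and the z axis of magazine, either way round below 0.2 rad) or (x of p4 in the frame of stop_face between -0.045 and -0.012 m and y of p4 in the frame of stop_face between -0.004 and 0.004 m and height (world z) of p4 below 0.033 m and angle between the z axis of p4 and the z axis of magazine, either way round below 0.2 rad)) and ((x of p0 in the frame of stop_face between -0.045 and -0.012 m and y of p0 in the frame of stop_face between -0.004 and 0.004 m and height (world z) of p0 below 0.033 m and angle between the z axis of p0 and the z axis of magazine, either way round below 0.2 rad) or (horizontal distance between p0 and tube_foot below 0.009 m and angle between the z axis of p0 and the z axis of magazine, either way round below 0.2 rad and height (world z) of p0 below 0.13 m and linear speed of puck_0 below 0.03 m/s)) and ((x of p1 in the frame of stop_face between -0.045 and -0.012 m and y of p1 in the frame of stop_face between -0.004 and 0.004 m and height (world z) of p1 below 0.033 m and angle between the z axis of p1 and the z axis of magazine, either way round below 0.2 rad) or (horizontal distance between p1 and tube_foot below 0.009 m and angle between the z axis of p1 and the z axis of magazine, either way round below 0.2 rad and height (world z) of p1 below 0.13 m and linear speed of puck_1 below 0.03 m/s)) and ((x of p2 in the frame of stop_face between -0.045 and -0.012 m and y of p2 in the frame of stop_face between -0.004 and 0.004 m and height (world z) of p2 below 0.033 m and angle between the z axis of p2 and the z axis of magazine, either way round below 0.2 rad) or (horizontal distance between p2 and tube_foot below 0.009 m and angle between the z axis of p2 and the z axis of magazine, either way round below 0.2 rad and height (world z) of p2 below 0.13 m and linear speed of puck_2 below 0.03 m/s)) and ((x of p3 in the frame of stop_face between -0.045 and -0.012 m and y of p3 in the frame of stop_face between -0.004 and 0.004 m and height (world z) of p3 below 0.033 m and angle between the z axis of p3 and the z axis of magazine, either way round below 0.2 rad) or (horizontal distance between p3 and tube_foot below 0.009 m and angle between the z axis of p3 and the z axis of magazine, either way round below 0.2 rad and height (world z) of p3 below 0.13 m and linear speed of puck_3 below 0.03 m/s)) and ((x of p4 in the frame of stop_face between -0.045 and -0.012 m and y of p4 in the frame of stop_face between -0.004 and 0.004 m and height (world z) of p4 below 0.033 m and angle between the z axis of p4 and the z axis of magazine, either way round below 0.2 rad) or (horizontal distance between p4 and tube_foot below 0.009 m and angle between the z axis of p4 and the z axis of magazine, either way round below 0.2 rad and height (world z) of p4 below 0.13 m and linear speed of puck_4 below 0.03 m/s)) and value of joint cap below 0.12 rad and linear speed of each of puck_0, puck_1, puck_2, puck_3, puck_4 below 0.03 m/s); the robot touches nothing.
It fails at once if a puck is rammed against the stop with more than 40 N (contact force between any of puck_0, puck_1, puck_2, puck_3, puck_4 and stop above 40 N).
It fails at once if the small brown bottle or the label roll is pushed more than 4 cm away (distance of any of bottle_small, label_roll from where it was at the start of the episode above 0.04 m).
Of puck_0, puck_1, puck_2, puck_3, puck_4 only 3 to 5 are there at a start; the rules pass over those that are not, and their reading is None.
At some moment in a run one of puck_0, puck_1, puck_2, puck_3, puck_4 may be knocked a few centimetres aside while the robot is not near it.
Once in a run the grip may slacken for a moment while it holds something.
It also fails if it takes over 210 s, if anything falls off the work surface, if the arm or the gripper's body presses on something with over 40 N, if the wrist force passes 120 N, or if a joint passes its speed limit or range.

## Robot

A 7-joint arm with a two-finger parallel gripper is mounted at the origin on a cart in front of the work surface, level with it; the furniture and walls round the work are solid. World frame = base frame: x ahead of the robot, y to its left, z up, the work surface at z = 0. Lengths are in m, angles in degrees, forces in N, time in s.
With the tool pointing down it reaches from about 0.4 to 0.85 m from the base axis. Payload 10.4 kg.
Tool frame: the origin (TCP) lies at the very end of the fingers, on their centre line; the grasp point (between the pads) lies 19 mm behind it; z points along the fingers, y is the direction in which the jaws open and shut (so a half turn about z gives the same grasp; the last joint's range is limited). The gripper opens to 87 mm and grips with 3 to 60 N. Pads are 19 mm wide; open, the fingers measure 117 mm over their backs; the gripper's body (75 mm by 190 mm) begins 51 mm behind the grasp point.
Start: joints at [63.507, 19.034, -3.707, 83.658, 1.238, 77.344, -5.071], TCP at [0.266, -0.566, 0.223] pointing down, gripper open.
Joint ranges: [-148.97, 148.97], [-28.65, 121.19], [-84.17, 76.75], [9.2, 138.47], [-72.65, 252.65], [3.7, 117.97], [-149.18, 149.18]. Speed limits (degrees/s): [127.2, 127.2, 159.86, 159.86, 180, 180, 180].

## Interface

Orientations are given as a 3x3 rotation matrix whose columns are the frame's x, y, z axes.
In Python, from plant import * gives the robot as it stands.
- The arm moves only by the tool send_rows, never from a script. Its argument "increments" is a list of rows, each a list of 7 numbers: the finger opening in mm, from 0 to 87, then the shift along the tool's x, y, z each as a share of 0.04 m, from -1 to 1, then the turn, a rotation vector about the tool's x, y, z each as a share of pi rad, from -1 to 1. A call has 1 to 8 rows; each row shifts and turns the commanded pose from where the row before left it, along the tool's axes as they then stand; what a row does not reach is not made up. A row lasts 1/10 s, in which the tool goes at most 50 mm and 8.59 degrees, less where a joint would pass 70% of its speed; a pose out of reach is approached as far as the arm can. A call with a number of a shift or a turn outside -1 to 1 is refused whole. A call with a gripper value outside its range is refused whole. The fingers move at their own pace and stop on an object; "squeeze" is the grip in N (left out, the last holds). Time passes only in rows, so rows that do not move let the fingers close. It gives the time, the measured TCP pose, the force and the opening at its end, in the units of the state.
- get_state(): the state, without advancing time (a new reading comes with each control period).
- grab_frame(name): name is "side" or "top"; returns the picture (420x560x3 uint8, red, green, blue); there is no depth.
- calibration(name): a dict with "fx", "fy", "cx", "cy" (pixels), "origin" and "orientation" of the camera in the world. Camera axes: x right, y down, z forward; pixel columns grow to the right and rows downward; lengths in m; the calibration is good to about 2 mm. A picture is of the moment at which its call begins. calibration takes no time and is no camera call.
- finish_job(): hands the job in, once; it reports no verdict.
The state is a dict: "time_s": time; "joint_positions": joint angles; "qvel": joint speeds; "joint_torque": joint torques, N m; "ee_pos": TCP position; "ee_rot": TCP orientation; "ft_force": force on the tool from outside, world axes, zero at the start; "torque": the same for the moment, N m; "finger_gap": finger opening in m.
Only numpy, scipy, OpenCV 4.12 (cv2) and the standard library are available. Lean on these libraries where they do the work, as an engineer would, in place of code of your own. Each camera call takes 0.05 s, during which the arm holds its last target.

## Working session

There is one attempt and no reset: what is moved stays moved. The work goes in short steps, Python scripts to look and compute and a tool call to move; the robot and the scene stay as the last step left them, time stands still between calls to the robot, and variables do not carry over. Pictures are saved under pics/ and viewed, and the job is handed in when it is done.

Besides the shell and the picture viewer there is one more tool, called after "Request:" as name([rows], argument=value, ...), one row to a line, values as JSON. send_rows: Moves the arm, as the interface text tells. Shift numbers are shares of 0.04 m and turn numbers shares of pi rad, none past 1 either way. Its arguments: {"type":"object","properties":{"increments":{"type":"array"},"squeeze":{"type":"number"}},"required":["increments"]}

```bash
ls; mkdir -p pics; python3 - <<'E'
from plant import *
import cv2
s=get_state(); print(s)
for n in("side","top"):
    c=calibration(n); print(n,c)
    cv2.imwrite(f"pics/{n}0.png",grab_frame(n)[:,:,::-1])
E
```

```text
pics
{'time_s': 0.0, 'joint_positions': array([63.50428276, 19.06996784, -3.70846385, 83.70749947,  1.23863543,
       77.3450603 , -5.07063211]), 'qvel': array([-0.04510981,  0.00167308,  0.10080663,  0.08253626, -0.00384195,
       -0.05448244, -0.09104213]), 'joint_torque': array([ 2.01683411e-03, -6.23262763e+01,  2.55639211e-02, -3.89906287e+01,
       -6.14791922e-02,  3.96153645e-02,  1.83358375e-04]), 'ee_pos': array([ 0.26594665, -0.56514165,  0.22176345]), 'ee_rot': array([[ 9.04799565e-01,  4.25837149e-01, -6.85392365e-04],
       [ 4.25837693e-01, -9.04798679e-01,  1.26878825e-03],
       [-7.98449346e-05, -1.43986496e-03, -9.99998960e-01]]), 'ft_force': array([ 0.52495929, -1.12462804,  0.26289883]), 'torque': array([-0.06283064,  0.04822145,  0.04668758]), 'finger_gap': 0.0869978966356083}
side {'fx': 520.0883106032175, 'fy': 520.0883106032175, 'cx': 280.0107234801406, 'cy': 205.68921327062753, 'origin': array([0.06764891, 0.79074737, 0.46684752]), 'orientation': array([[-0.86321805, -0.17560627,  0.47330439],
       [-0.50482763,  0.30382347, -0.80798537],
       [-0.00191369, -0.93640469, -0.3509168 ]])}
top {'fx': 533.2674374887663, 'fy': 533.2674374887663, 'cx': 272.4347877424462, 'cy': 206.69189381319524, 'origin': array([ 0.37096891, -0.05017682,  1.32131949]), 'orientation': array([[-0.02461541, -0.99185928,  0.12493701],
       [-0.99964839,  0.02565366,  0.00670786],
       [-0.00985834, -0.12472797, -0.992142  ]])}
```

View pics/top0.png

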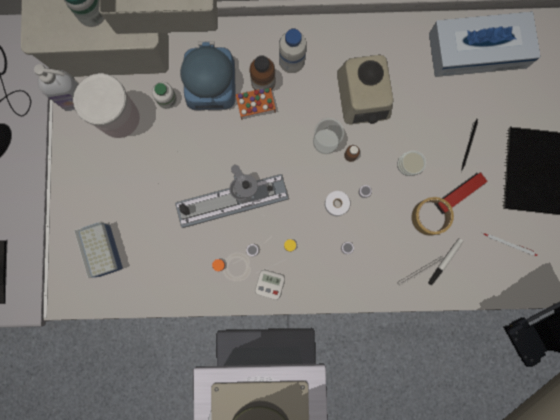

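View pics/side0.png

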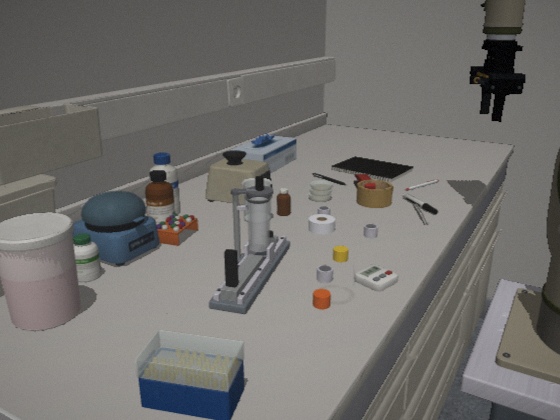

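The top view shows three grey pucks near (252,250), (347,248) and (365,191). The feeder runs from (183,212) to (285,188), with the cap at (245,187). The side view confirms three pucks, at (325,274), (371,231) and (323,212). I'll zoom in next.

```bash
python3 - <<'E'
import cv2,numpy as np
t=cv2.imread("pics/top0.png");s=cv2.imread("pics/side0.png")
a=cv2.resize(t[150:290,165:385],None,fx=3.6,fy=3.6,interpolation=cv2.INTER_CUBIC)
b=cv2.resize(s[165:315,205:405],None,fx=4,fy=4,interpolation=cv2.INTER_CUBIC)
cv2.imwrite("pics/tz0.png",a);cv2.imwrite("pics/sz0.png",b)
E
```

```text
(no output)
```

View pics/tz0.png

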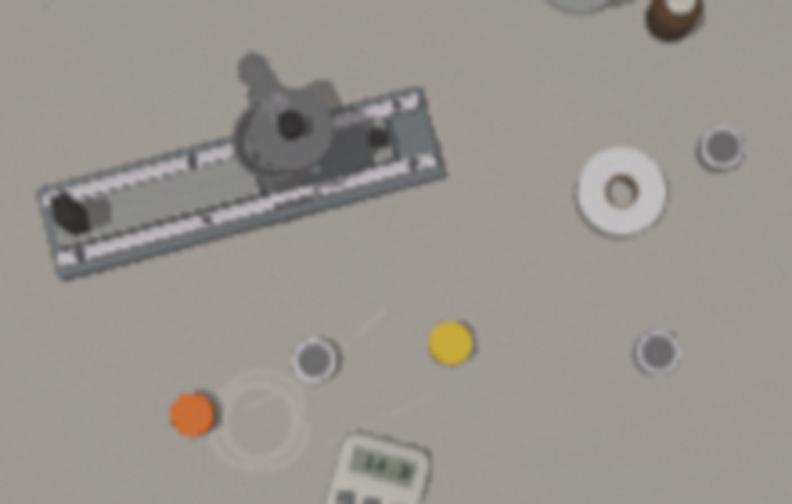

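View pics/sz0.png

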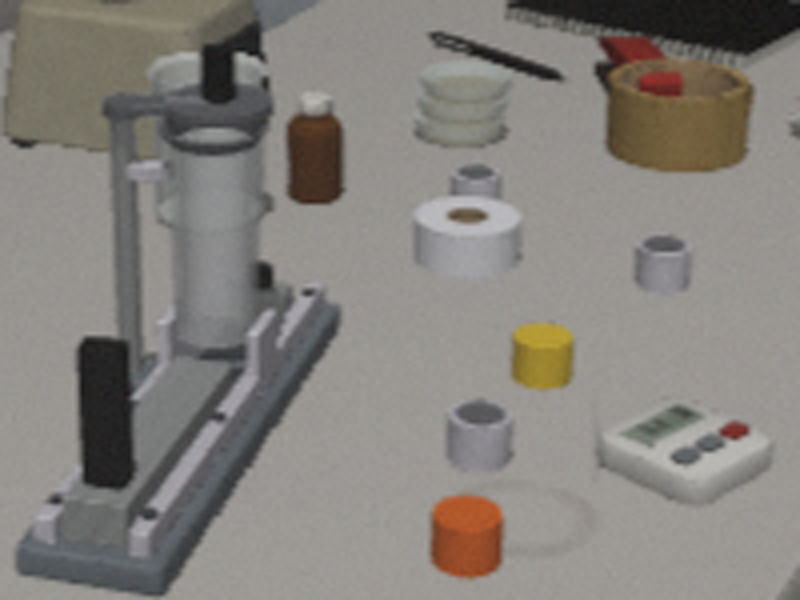

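```bash
cat > h.py <<'E'
from plant import *
import cv2,numpy as np
def ray(n,px):
    c=calibration(n);d=np.array([(px[0]-c['cx'])/c['fx'],(px[1]-c['cy'])/c['fy'],1.]);d=c['orientation']@d
    return c['origin'],d/np.linalg.norm(d)
def onz(n,px,z):
    o,d=ray(n,px);return o+d*(z-o[2])/d[2]
def tri(p1,p2):
    o1,d1=ray("top",p1);o2,d2=ray("side",p2)
    A=np.c_[d1,-d2];t=np.linalg.lstsq(A,o2-o1,rcond=None)[0]
    a=o1+d1*t[0];b=o2+d2*t[1];return (a+b)/2,np.linalg.norm(a-b)
def proj(n,P):
    c=calibration(n);q=c['orientation'].T@(np.array(P)-c['origin']);return np.array([c['fx']*q[0]/q[2]+c['cx'],c['fy']*q[1]/q[2]+c['cy']])
def save(n,f,box=None,k=1):
    im=grab_frame(n)[:,:,::-1]
    if box: im=im[box[1]:box[3],box[0]:box[2]]
    im=cv2.resize(im,None,fx=k,fy=k,interpolation=cv2.INTER_CUBIC);cv2.imwrite(f,im)
E
python3 - <<'E'
from h import *
np.set_printoptions(precision=4,suppress=True)
z=lambda x,y:(165+x/3.6-.36,150+y/3.6-.36)
sz=lambda x,y:(205+x/4-.375,165+y/4-.375)
for i,(a,b) in enumerate([((315,359),(481,410)),((657,352),(664,245)),((722,147),(475,173))]):
    print("puck",onz("top",z(*a),.023),onz("side",sz(*b),.023))
cs=[onz("top",z(*p),.012) for p in[(38,190),(422,88),(446,175),(63,278)]]
cs=np.array(cs);print(cs)
for i in range(4):print(np.linalg.norm(cs[i]-cs[(i+1)%4]),end=' ')
d=cs[1]-cs[0];d2=cs[2]-cs[3];print(np.degrees(np.arctan2(d[1],d[0])),np.degrees(np.arctan2(d2[1],d2[0])));print("mid",cs.mean(0))
print("knob",onz("top",z(291,124),.18),onz("side",sz(218,44),.18))
print("handle",onz("top",z(66,208),.1),onz("side",sz(104,342),.1))
print("bottle",onz("side",sz(315,195),0),"roll",onz("top",z(621,191),.026))
E
```

```text
puck [0.4312 0.0105 0.023 ] [0.4311 0.0066 0.023 ]
puck [ 0.4302 -0.2202  0.023 ] [ 0.4296 -0.2217  0.023 ]
puck [ 0.5687 -0.2704  0.023 ] [ 0.5685 -0.2705  0.023 ]
[[ 0.5528  0.1997  0.012 ]
 [ 0.6172 -0.0668  0.012 ]
 [ 0.5559 -0.0817  0.012 ]
 [ 0.4915  0.1826  0.012 ]]
0.2741732215373503 0.06304448353607138 0.27208364509013566 0.06363269157851055 -76.4181455356181 -76.30208888444783
mid [0.5543 0.0584 0.012 ]
knob [0.5656 0.0148 0.18  ] [0.5685 0.0122 0.18  ]
handle [0.5284 0.1649 0.1   ] [0.5278 0.1655 0.1   ]
bottle [ 0.6629 -0.2418  0.    ] roll [ 0.5398 -0.2     0.026 ]
```

```bash
cat >> h.py <<'E'
from scipy.spatial.transform import Rotation as R
np.set_printoptions(precision=4,suppress=True)
YAW=np.radians(-76.4); MX=np.array([np.cos(YAW),np.sin(YAW),0]);MY=np.array([-MX[1],MX[0],0])
O=np.c_[MY,MX,[0,0,-1]]          # jaws along track
O90=np.c_[MX,-MY,[0,0,-1]]       # jaws across
def plan(target,Rt=None):
    s=get_state();M=s['ee_rot']
    print("t",s['time_s'],"pos",s['ee_pos'],"F",s['ft_force'],"gap",s['finger_gap'])
    if Rt is not None: print("turn/pi",R.from_matrix(M.T@Rt).as_rotvec()/np.pi)
    print("shift/.04 now",M.T@(np.array(target)-s['ee_pos'])/.04)
    if Rt is not None: print("shift/.04 after turn",Rt.T@(np.array(target)-s['ee_pos'])/.04)
E
python3 -c "
from h import *
plan([.567,.0135,.25],O)"
```

```text
t 0.1 pos [ 0.266  -0.5652  0.2218] F [-0.2725  0.5094  0.2648] gap 0.08698727149325716
turn/pi [-0.0004  0.0001  0.0644]
shift/.04 now [12.9698 -9.8875 -0.6925]
shift/.04 after turn [ 10.717  -12.2927  -0.7038]
```

Request:
send_rows([
  [50, 0, 0, -0.35, 0, 0, 0.0322],
  [50, 0, 0, -0.35, 0, 0, 0.0322],
  [50, 0.72, -0.82, 0, 0, 0, 0],
  [50, 0.72, -0.82, 0, 0, 0, 0],
  [50, 0.72, -0.82, 0, 0, 0, 0],
  [50, 0.72, -0.82, 0, 0, 0, 0],
  [50, 0.72, -0.82, 0, 0, 0, 0],
  [50, 0.72, -0.82, 0, 0, 0, 0],
], squeeze=10)

```text
time_s: 0.9
ee_pos: [0.3881, -0.3318, 0.2503]
ee_rot: [[0.972, 0.235, -0.0], [0.235, -0.972, -0.0], [-0.0, -0.0, -1.0]]
ft_force: [1.0, -0.1, -1.0]
finger_gap: 0.05
```

Request:
send_rows([
  [50, 0.72, -0.82, 0, 0, 0, 0],
  [50, 0.72, -0.82, 0, 0, 0, 0],
  [50, 0.72, -0.82, 0, 0, 0, 0],
  [50, 0.72, -0.82, 0, 0, 0, 0],
  [50, 0.72, -0.82, 0, 0, 0, 0],
  [50, 0.72, -0.82, 0, 0, 0, 0],
  [50, 0.72, -0.82, 0, 0, 0, 0],
  [50, 0, 0, 0, 0, 0, 0],
])

```text
time_s: 1.7
ee_pos: [0.5311, -0.0562, 0.2503]
ee_rot: [[0.97, 0.244, 0.0], [0.244, -0.97, 0.003], [0.001, -0.003, -1.0]]
ft_force: [0.1, 0.1, -0.0]
finger_gap: 0.0497
```

```bash
python3 -c "
from h import *
plan([.567,.0135,.162],O)
save('side','pics/s1.png',(205,85,405,235),4)"
```

```text
t 1.7 pos [ 0.5311 -0.0562  0.2503] F [ 0.108   0.0887 -0.0273] gap 0.0496586433263827
turn/pi [-0.0008 -0.0003  0.0028]
shift/.04 now [ 1.2921 -1.4661  2.2122]
shift/.04 after turn [ 1.2813 -1.4833  2.207 ]
```

View pics/s1.png

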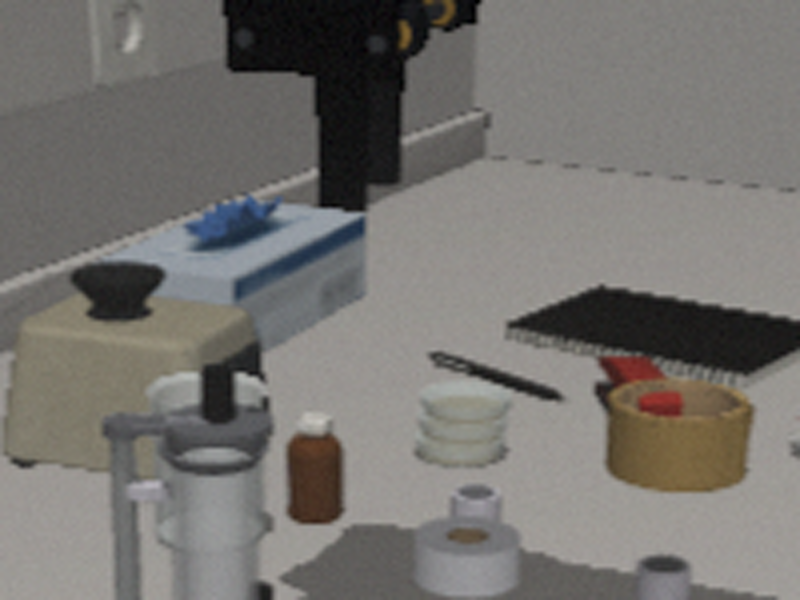

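The fingers are behind the feeder at about 45 mm before the knob, and well above it. Moving over the knob now.

Request:
send_rows([
  [50, 0.65, -0.74, 0, 0, 0, 0.0028],
  [50, 0.64, -0.74, 0, 0, 0, 0],
  [50, 0, 0, 0.3, 0, 0, 0],
  [50, 0, 0, 0, 0, 0, 0],
])

```text
time_s: 2.15
ee_pos: [0.5654, 0.0061, 0.2367]
ee_rot: [[0.974, 0.227, -0.003], [0.227, -0.974, -0.0], [-0.003, -0.0, -1.0]]
ft_force: [0.8, 0.2, -0.6]
finger_gap: 0.0495
```

```bash
python3 -c "
from h import *
plan([.567,.0135,.162],O)
save('side','pics/s2.png',(205,85,405,235),4)
save('top','pics/t2.png',(165,130,345,270),4)"
```

```text
t 2.15 pos [0.5654 0.0061 0.2367] F [ 0.8032  0.1654 -0.639 ] gap 0.049495206743990765
turn/pi [-0.0001  0.001  -0.0026]
shift/.04 now [ 0.0877 -0.1709  1.8678]
shift/.04 after turn [ 0.0833 -0.171   1.868 ]
```

View pics/s2.png

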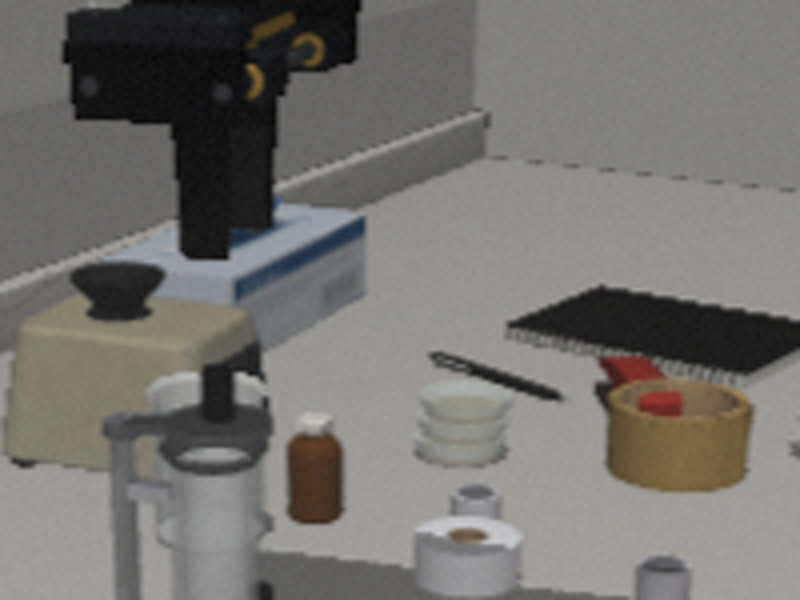

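View pics/t2.png

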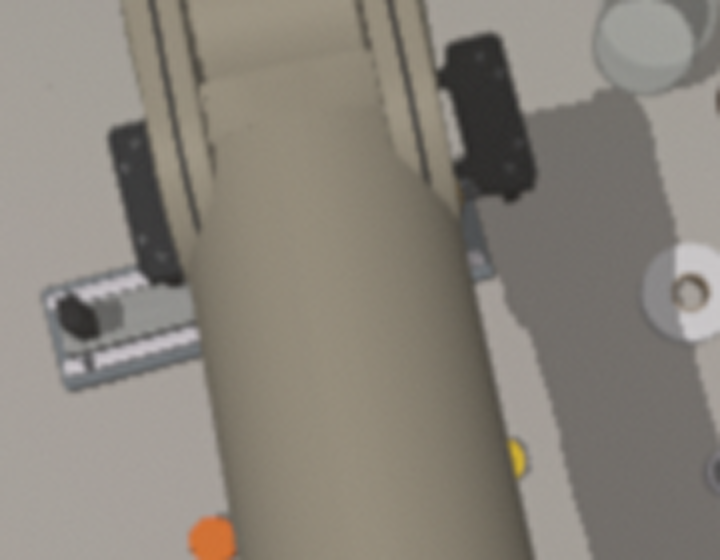

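Request:
send_rows([
  [50, 0.05, -0.1, 0.45, 0, 0, 0],
  [50, 0, 0, 0.45, 0, 0, 0],
  [50, 0, 0, 0.45, 0, 0, 0],
  [50, 0, 0, 0.4, 0, 0, 0],
  [50, 0, 0, 0, 0, 0, 0],
])

```text
time_s: 2.75
ee_pos: [0.566, 0.0089, 0.167]
ee_rot: [[0.975, 0.224, -0.003], [0.224, -0.975, -0.001], [-0.003, 0.0, -1.0]]
ft_force: [0.1, 0.1, 0.4]
finger_gap: 0.0501
```

```bash
python3 -c "
from h import *
plan([.567,.0135,.162],O)
save('side','pics/s3.png',(205,105,405,255),4)"
```

```text
t 2.75 pos [0.566  0.0089 0.167 ] F [0.1287 0.0824 0.4151] gap 0.05012562789503017
turn/pi [ 0.0001  0.001  -0.0035]
shift/.04 now [ 0.0501 -0.1077  0.1258]
shift/.04 after turn [ 0.0509 -0.1071  0.126 ]
```

View pics/s3.png

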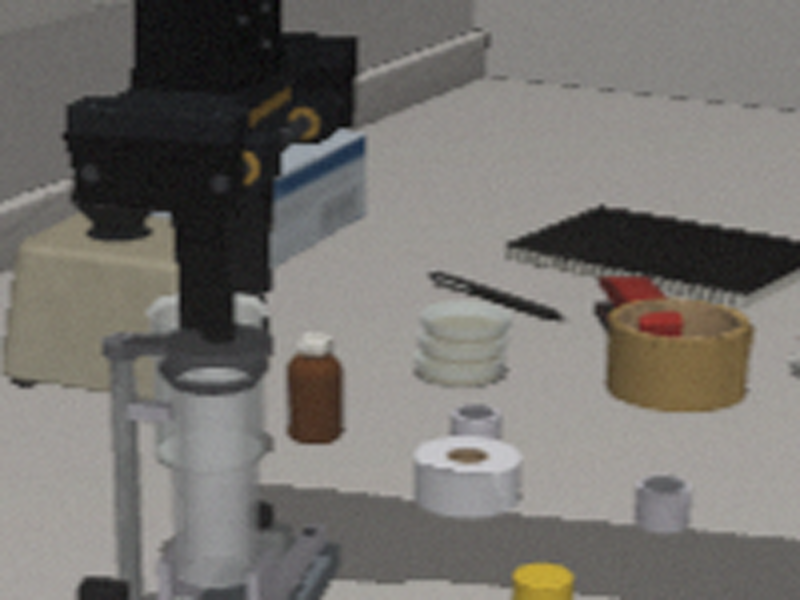

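The fingers straddle the knob, with the near one at about (208,335) just above the disc. Closing lightly.

Request:
send_rows([
  [30, 0.05, -0.05, 0.05, 0, 0, 0],
  [5, 0, 0, 0, 0, 0, 0],
  [5, 0, 0, 0, 0, 0, 0],
  [5, 0, 0, 0, 0, 0, 0],
  [5, 0, 0, 0, 0, 0, 0],
], squeeze=8)

```text
time_s: 3.3
ee_pos: [0.5689, 0.0134, 0.1668]
ee_rot: [[0.974, 0.227, 0.001], [0.227, -0.974, 0.0], [0.001, 0.0, -1.0]]
ft_force: [1.2, 1.3, -0.1]
finger_gap: 0.0177
```

Request:
send_rows([
  [5, 0.092, 0.205, 0, 0, 0, 0],
  [5, 0.131, 0.183, 0, 0, 0, 0],
  [5, 0.164, 0.153, 0, 0, 0, 0],
  [5, 0.191, 0.118, 0, 0, 0, 0],
  [5, 0, 0, 0, 0, 0, 0],
])

```text
time_s: 3.8
ee_pos: [0.599, -0.0073, 0.1668]
ee_rot: [[0.974, 0.226, 0.002], [0.226, -0.974, 0.001], [0.002, -0.0, -1.0]]
ft_force: [0.7, 3.7, 3.0]
finger_gap: 0.016
```

Request:
send_rows([
  [5, 0.211, 0.077, 0, 0, 0, 0],
  [5, 0.222, 0.034, 0, 0, 0, 0],
  [5, 0.224, -0.011, 0, 0, 0, 0],
  [5, 0.218, -0.055, 0, 0, 0, 0],
  [5, 0.202, -0.098, 0, 0, 0, 0],
  [5, 0, 0, 0, 0, 0, 0],
])

```text
time_s: 4.4
ee_pos: [0.6374, 0.0084, 0.1655]
ee_rot: [[0.973, 0.23, -0.005], [0.23, -0.973, 0.003], [-0.004, -0.004, -1.0]]
ft_force: [-10.9, 10.1, 3.7]
finger_gap: 0.0155
```

```bash
python3 -c "
from h import *
plan([.567,.0135,.162],O)
save('side','pics/s4.png',(205,105,405,255),4)"
```

```text
t 4.4 pos [0.6374 0.0084 0.1655] F [-10.8767  10.0607   3.721 ] gap 0.015518016127108035
turn/pi [-0.0013  0.0013 -0.0015]
shift/.04 now [-1.6822 -0.5282  0.0956]
shift/.04 after turn [-1.68   -0.5367  0.0864]
```

View pics/s4.png

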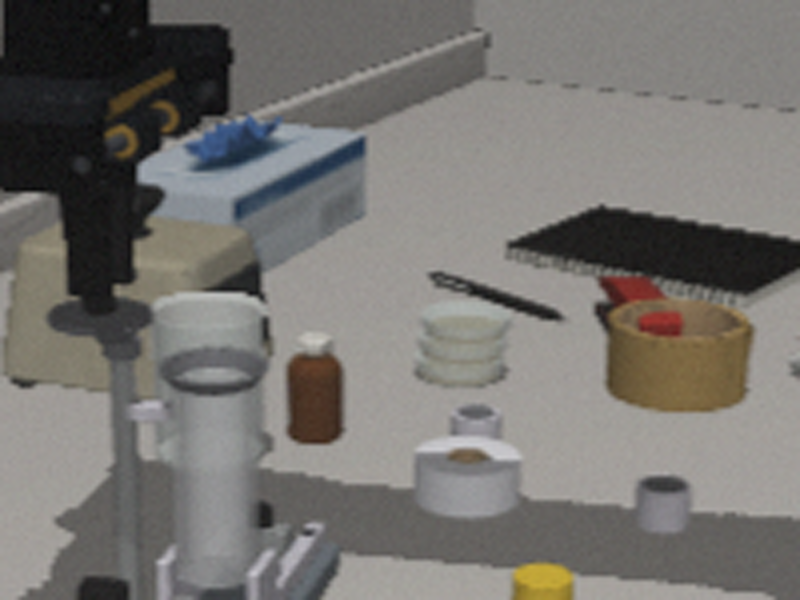

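The cap has swung clear: the funnel is open at (212,370) and the cap disc is at (98,317), an estimated angle of about 2.18 rad. Releasing and retracting to measure the tube.

Request:
send_rows([
  [50, -0.05, -0.1, 0, 0, 0, 0],
  [50, 0, 0, 0, 0, 0, 0],
  [50, 0, 0, -0.5, 0, 0, 0],
  [50, 0, 0, -0.6, 0, 0, 0],
  [50, -0.8, 0.5, -0.3, 0, 0, 0],
  [50, -0.8, 0.8, 0, 0, 0, 0],
  [50, -0.8, 0.8, 0, 0, 0, 0],
  [50, -0.6, 0.8, 0, 0, 0, 0],
])

```text
time_s: 5.25
ee_pos: [0.544, -0.1351, 0.2229]
ee_rot: [[0.974, 0.225, 0.001], [0.225, -0.974, -0.002], [0.0, 0.002, -1.0]]
ft_force: [0.9, -0.1, -0.5]
finger_gap: 0.0496
```

Request:
send_rows([
  [50, -0.6, 0.9, 0, 0, 0, 0],
  [50, -0.4, 0.9, 0, 0, 0, 0],
  [50, 0, 0.9, 0, 0, 0, 0],
  [50, 0, 0, 0, 0, 0, 0],
])

```text
time_s: 5.65
ee_pos: [0.5295, -0.2536, 0.2221]
ee_rot: [[0.976, 0.218, -0.001], [0.218, -0.976, -0.003], [-0.001, 0.003, -1.0]]
ft_force: [-0.3, -0.9, 0.6]
finger_gap: 0.0501
```

```bash
python3 -c "
from h import *
plan([.43,-.2205,.1],O)
save('side','pics/s5.png',(205,165,405,315),4)
save('top','pics/t5.png',(165,130,385,290),3.6)"
```

```text
t 5.65 pos [ 0.5295 -0.2536  0.2221] F [-0.2634 -0.8873  0.6428] gap 0.05006509841537916
turn/pi [ 0.0009  0.0004 -0.0056]
shift/.04 now [-2.2443 -1.3594  3.0513]
shift/.04 after turn [-2.2241 -1.3896  3.0525]
```

View pics/s5.png

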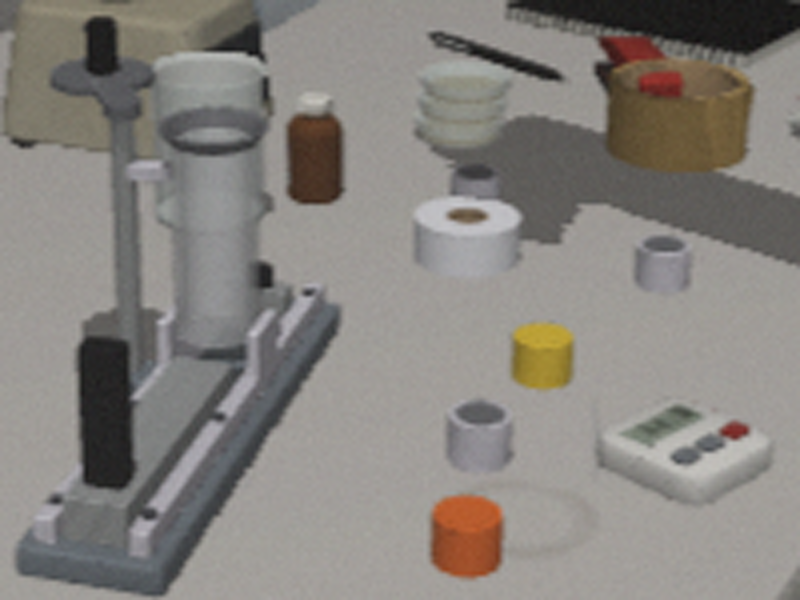

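View pics/t5.png

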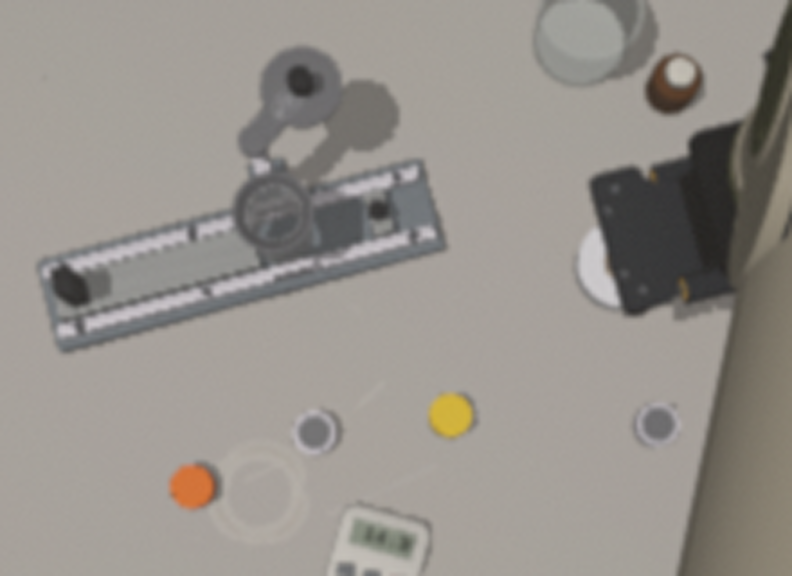

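```bash
python3 - <<'E'
from h import *
z=lambda x,y:(165+x/3.6-.36,130+y/3.6-.36)
sz=lambda x,y:(205+x/4-.375,165+y/4-.375)
print("mouth",onz("top",z(273,210),.146),onz("side",sz(214,127),.146),tri(z(273,210),sz(214,127)))
print("knob",onz("top",z(300,80),.18),onz("side",sz(102,20),.18))
E
```

```text
mouth [0.5629 0.0281 0.146 ] [0.5601 0.0299 0.146 ] (array([0.5624, 0.0278, 0.1451]), np.float64(0.0015088971935712772))
knob [0.6369 0.008  0.18  ] [0.638  0.0073 0.18  ]
```

The funnel mouth (top image, crop (273,210)) measures about (0.562, 0.028). Two views and the knob geometry agree to within about 2 mm. I'll go for the puck beside the label roll first.

```bash
python3 -c "
from h import *
plan([.5687,-.2705,.05],O)"
```

```text
t 5.75 pos [ 0.5306 -0.2477  0.2223] F [-0.3685  0.8585 -0.057 ] gap 0.049864609902248995
turn/pi [ 0.0001  0.0001 -0.0035]
shift/.04 now [0.8006 0.7668 4.3067]
shift/.04 after turn [0.7911 0.7767 4.3067]
```

Request:
send_rows([
  [44, 0.4, 0.39, 0.3, 0, 0, -0.0035],
  [44, 0.4, 0.38, 0.6, 0, 0, 0],
  [44, 0, 0, 0.9, 0, 0, 0],
  [44, 0, 0, 0.9, 0, 0, 0],
  [44, 0, 0, 0.9, 0, 0, 0],
  [44, 0, 0, 0.7, 0, 0, 0],
  [44, 0, 0, 0, 0, 0, 0],
  [44, 0, 0, 0, 0, 0, 0],
])

```text
time_s: 6.55
ee_pos: [0.5697, -0.2681, 0.0514]
ee_rot: [[0.971, 0.239, 0.0], [0.239, -0.971, 0.0], [0.0, -0.0, -1.0]]
ft_force: [0.2, -0.4, 1.7]
finger_gap: 0.044
```

```bash
python3 -c "
from h import *
plan([.5687,-.2705,.009],O)
save('side','pics/s6.png',(225,125,425,275),4)"
```

```text
t 6.55 pos [ 0.5697 -0.2681  0.0514] F [ 0.2355 -0.3631  1.6578] gap 0.04399806825731218
turn/pi [-0.     -0.0001  0.0011]
shift/.04 now [-0.038   0.0533  1.0596]
shift/.04 after turn [-0.0375  0.0534  1.0596]
```

View pics/s6.png

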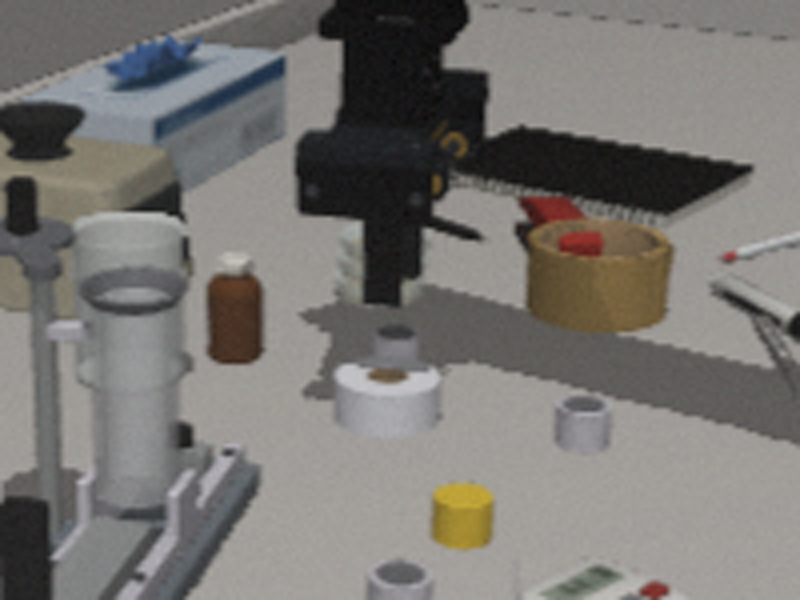

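The puck (crop (397,342)) is centred under the fingers. Descending and gripping.

Request:
send_rows([
  [44, -0.04, 0.05, 0.4, 0, 0, 0],
  [44, 0, 0, 0.4, 0, 0, 0],
  [44, 0, 0, 0.26, 0, 0, 0],
  [44, 0, 0, 0, 0, 0, 0],
  [15, 0, 0, 0, 0, 0, 0],
  [15, 0, 0, 0, 0, 0, 0],
  [15, 0, 0, 0, 0, 0, 0],
], squeeze=25)

```text
time_s: 7.3
ee_pos: [0.5685, -0.2713, 0.0088]
ee_rot: [[0.971, 0.237, 0.001], [0.237, -0.971, -0.0], [0.001, 0.001, -1.0]]
ft_force: [-0.2, 0.6, -0.3]
finger_gap: 0.0292
```

Request:
send_rows([
  [15, 0, 0, -0.3, 0, 0, 0],
  [15, 0, 0, -0.9, 0, 0, 0],
  [15, 0, 0, -0.9, 0, 0, 0],
  [15, 0, 0, -0.9, 0, 0, 0],
  [15, 0, 0, -0.9, 0, 0, 0],
  [15, 0, 0, 0, 0, 0, 0],
])

```text
time_s: 7.9
ee_pos: [0.5708, -0.272, 0.1713]
ee_rot: [[0.971, 0.237, 0.009], [0.237, -0.971, -0.004], [0.008, 0.006, -1.0]]
ft_force: [0.8, 0.2, -0.9]
finger_gap: 0.0292
```

```bash
python3 -c "
from h import *
plan([.562,.028,.175],O)
save('side','pics/s7.png',(225,85,425,235),4)"
```

```text
t 7.9 pos [ 0.5708 -0.272   0.1713] F [ 0.8442  0.2213 -0.9346] gap 0.02922844660472006
turn/pi [ 0.002  -0.0025  0.0007]
shift/.04 now [ 1.5684 -7.3375 -0.1257]
shift/.04 after turn [ 1.5503 -7.3418 -0.0928]
```

View pics/s7.png

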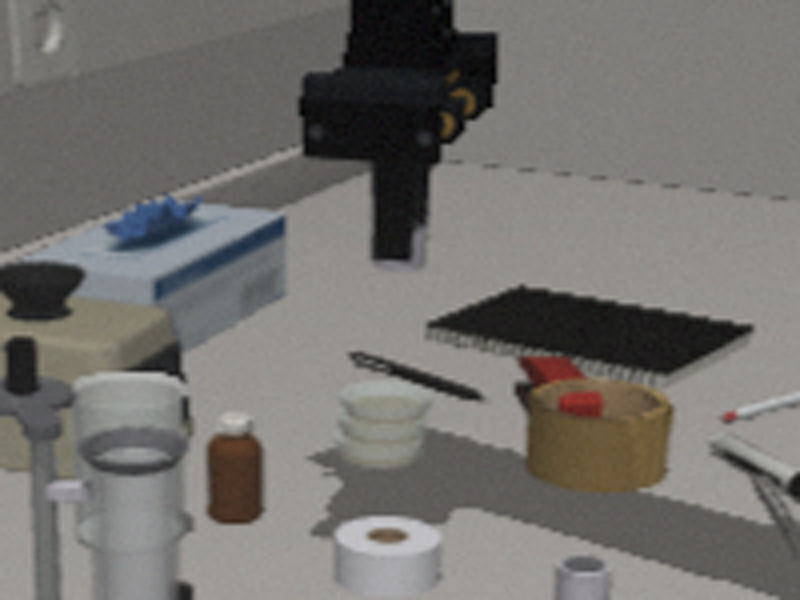

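The puck is held in the jaws (crop (420,245)). Carrying it to the tube.

Request:
send_rows([
  [15, 0.2, -0.7, -0.2, 0, 0, 0],
  [15, 0.2, -0.95, 0, 0, 0, 0],
  [15, 0.2, -0.95, 0, 0, 0, 0],
  [15, 0.2, -0.95, 0, 0, 0, 0],
  [15, 0.2, -0.95, 0, 0, 0, 0],
  [15, 0.2, -0.95, 0, 0, 0, 0],
  [15, 0.2, -0.95, 0, 0, 0, 0],
  [15, 0.15, -0.6, 0, 0, 0, 0],
])

```text
time_s: 8.75
ee_pos: [0.5608, 0.0189, 0.1718]
ee_rot: [[0.971, 0.24, -0.001], [0.24, -0.971, 0.001], [-0.001, -0.001, -1.0]]
ft_force: [0.1, -0.0, -0.1]
finger_gap: 0.0291
```

Request:
send_rows([
  [15, 0, -0.34, 0, 0, 0, 0],
  [15, 0, 0, 0, 0, 0, 0],
  [15, 0, 0, 0, 0, 0, 0],
])

```text
time_s: 9.05
ee_pos: [0.5584, 0.027, 0.1719]
ee_rot: [[0.972, 0.236, -0.0], [0.236, -0.972, -0.001], [-0.001, 0.001, -1.0]]
ft_force: [-0.1, -1.5, -0.9]
finger_gap: 0.0295
```

```bash
python3 -c "
from h import *
plan([.562,.028,.155],O)
save('side','pics/s8.png',(205,85,405,235),4)"
```

```text
t 9.05 pos [0.5584 0.027  0.1719] F [-0.0938 -1.4815 -0.9221] gap 0.029455662264339558
turn/pi [0.0003 0.0002 0.0003]
shift/.04 now [ 0.0925 -0.0024  0.4219]
shift/.04 after turn [ 0.0922 -0.0022  0.4219]
```

View pics/s8.png

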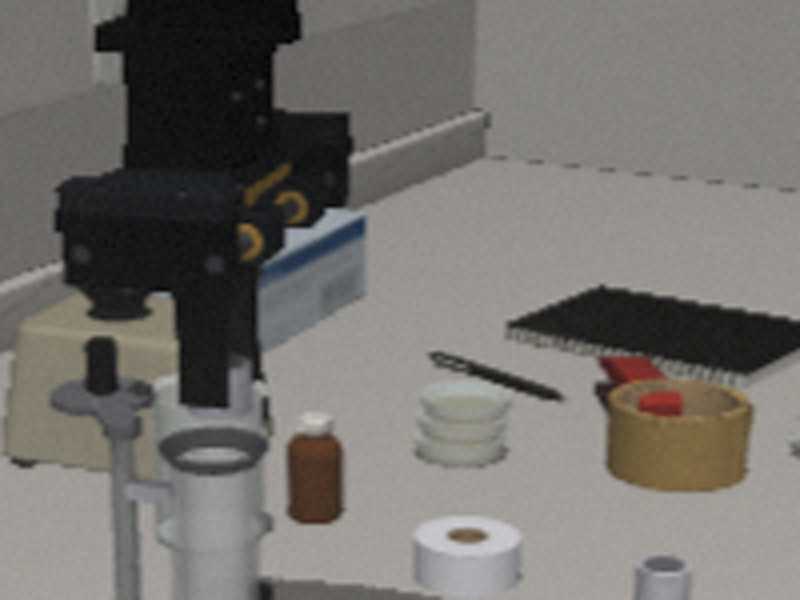

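The puck is over the funnel (crop x of about 219 against the funnel centre at 214). Lowering and releasing.

Request:
send_rows([
  [15, 0.06, 0, 0.2, 0, 0, 0],
  [15, 0, 0, 0.2, 0, 0, 0],
  [15, 0, 0, 0.14, 0, 0, 0],
  [15, 0, 0, 0, 0, 0, 0],
  [15, 0, 0, 0, 0, 0, 0],
])

```text
time_s: 9.6
ee_pos: [0.5608, 0.0292, 0.1503]
ee_rot: [[0.971, 0.237, -0.0], [0.237, -0.971, 0.0], [-0.0, -0.0, -1.0]]
ft_force: [-0.1, -0.3, -0.6]
finger_gap: 0.0291
```

```bash
python3 -c "
from h import *
plan([.562,.028,.15],O)
save('side','pics/s9.png',(205,105,405,255),4)"
```

```text
t 9.6 pos [0.5608 0.0292 0.1503] F [-0.1152 -0.2707 -0.5895] gap 0.029091912533728736
turn/pi [-0.      0.0001  0.0007]
shift/.04 now [0.0221 0.036  0.0084]
shift/.04 after turn [0.0222 0.0359 0.0084]
```

View pics/s9.png

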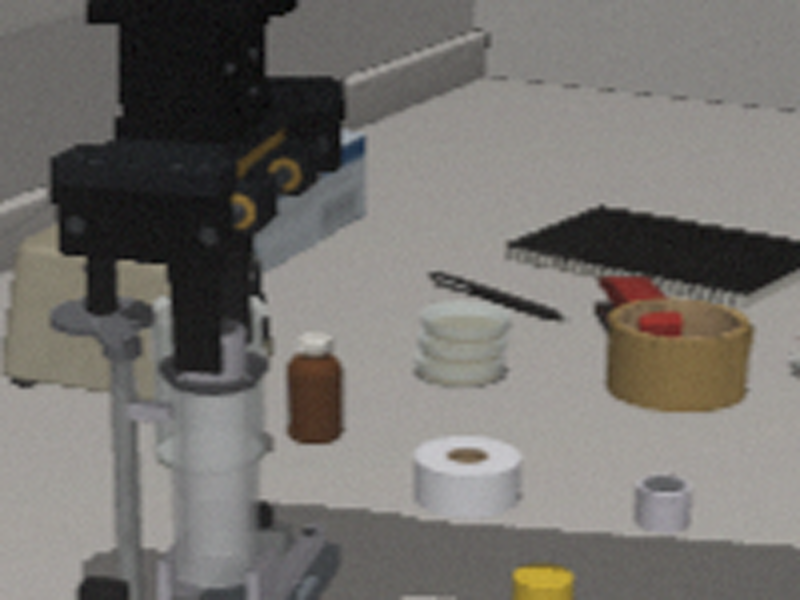

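Request:
send_rows([
  [50, 0.02, 0, 0, 0, 0, 0],
  [50, 0, 0, 0, 0, 0, 0],
  [50, 0, 0, 0, 0, 0, 0],
  [50, 0, 0, -0.4, 0, 0, 0],
  [50, 0, 0, -0.6, 0, 0, 0],
  [50, 0, 0, 0, 0, 0, 0],
])

```text
time_s: 10.25
ee_pos: [0.5632, 0.0299, 0.1938]
ee_rot: [[0.971, 0.238, 0.005], [0.238, -0.971, 0.0], [0.005, 0.001, -1.0]]
ft_force: [0.1, 0.2, 0.8]
finger_gap: 0.0494
```

```bash
python3 -c "
from h import *
plan([.43,-.221,.06],O)
save('side','pics/s10.png',(205,145,405,295),4)
save('top','pics/t10.png',(165,130,385,290),3.6)"
```

```text
t 10.25 pos [0.5632 0.0299 0.1938] F [0.1191 0.2204 0.7611] gap 0.0493913303027725
turn/pi [ 0.0004 -0.0015  0.0008]
shift/.04 now [-4.741   5.2971  3.3272]
shift/.04 after turn [-4.7121  5.3125  3.3438]
```

View pics/s10.png

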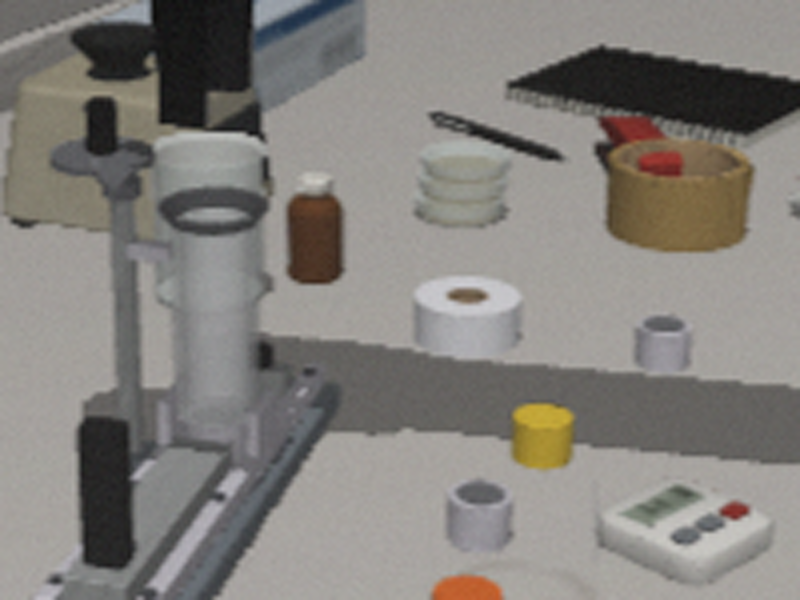

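View pics/t10.png

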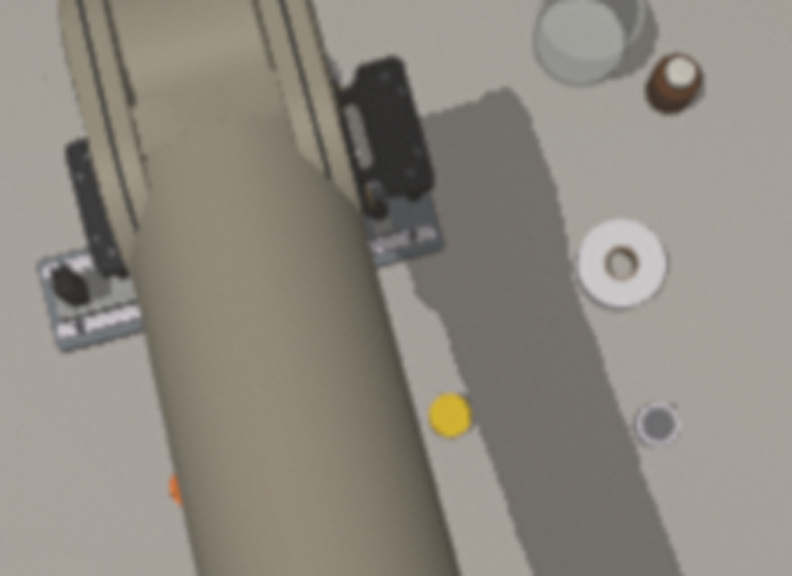

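The first puck slid to the tube's foot, and the other two pucks haven't moved. Going to the puck at (0.430, -0.221).

Request:
send_rows([
  [44, -0.5, 0.6, 0, 0, 0, 0],
  [44, -0.8, 0.9, 0, 0, 0, 0],
  [44, -0.8, 0.9, 0, 0, 0, 0],
  [44, -0.8, 0.9, 0.2, 0, 0, 0],
  [44, -0.8, 0.9, 0.5, 0, 0, 0],
  [44, -0.8, 0.9, 0.6, 0, 0, 0],
  [44, -0.2, 0.2, 0.9, 0, 0, 0],
  [44, 0, 0, 0.9, 0, 0, 0],
])

```text
time_s: 11.15
ee_pos: [0.43, -0.2189, 0.0675]
ee_rot: [[0.972, 0.233, -0.0], [0.233, -0.972, -0.001], [-0.001, 0.001, -1.0]]
ft_force: [0.2, -0.0, -0.4]
finger_gap: 0.0438
```

Request:
send_rows([
  [44, 0, 0, 0, 0, 0, 0],
  [44, 0, 0, 0, 0, 0, 0],
])

```text
time_s: 11.35
ee_pos: [0.4318, -0.2157, 0.0692]
ee_rot: [[0.971, 0.238, -0.001], [0.238, -0.971, 0.001], [-0.001, -0.001, -1.0]]
ft_force: [-0.4, 0.3, 0.6]
finger_gap: 0.0439
```

```bash
python3 -c "
from h import *
plan([.43,-.221,.009],O)
save('side','pics/s11.png',(265,125,465,275),4)
save('top','pics/t11.png',(165,130,385,290),3.6)"
```

```text
t 11.35 pos [ 0.4318 -0.2157  0.0692] F [-0.3962  0.3421  0.5825] gap 0.04392966993959258
turn/pi [-0.0004  0.0003  0.001 ]
shift/.04 now [-0.0726  0.1191  1.5045]
shift/.04 after turn [-0.0736  0.1175  1.5045]
```

View pics/s11.png

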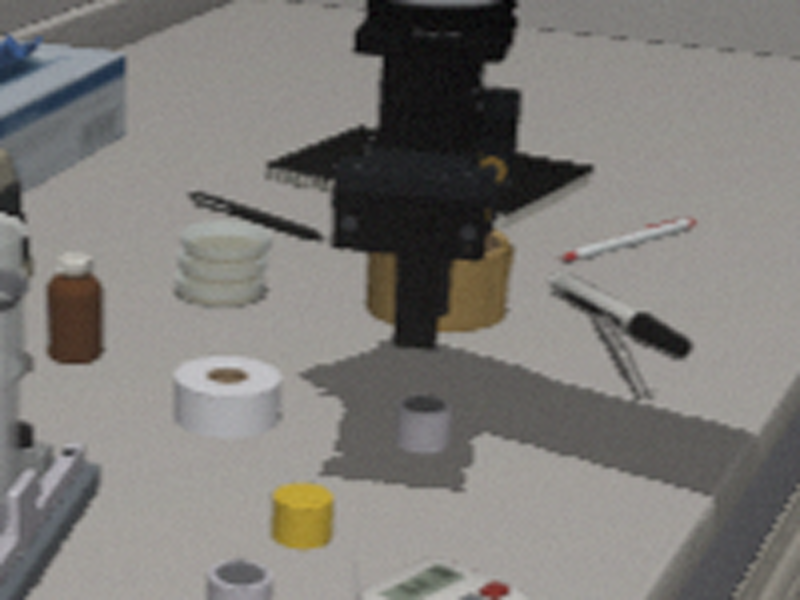

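View pics/t11.png

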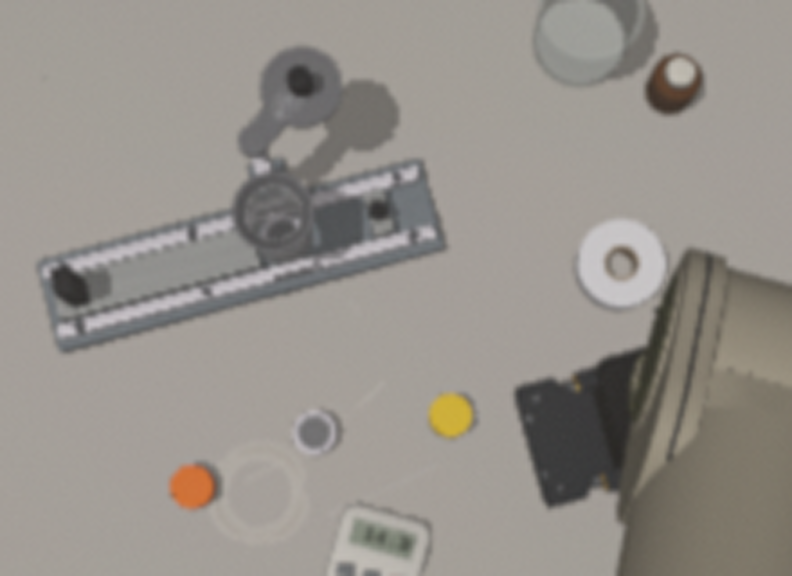

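The puck in the tube shows low inside the bore at (283,228), and the next puck is under the jaws. Descending, gripping and lifting.

Request:
send_rows([
  [44, -0.07, 0.11, 0.5, 0, 0, 0],
  [44, 0, 0, 0.5, 0, 0, 0],
  [44, 0, 0, 0.5, 0, 0, 0],
  [44, 0, 0, 0, 0, 0, 0],
  [15, 0, 0, 0, 0, 0, 0],
  [15, 0, 0, 0, 0, 0, 0],
  [15, 0, 0, 0, 0, 0, 0],
])

```text
time_s: 12.15
ee_pos: [0.4313, -0.2217, 0.0105]
ee_rot: [[0.971, 0.238, 0.002], [0.238, -0.971, -0.001], [0.002, 0.002, -1.0]]
ft_force: [-0.6, 1.1, 6.8]
finger_gap: 0.0292
```

Request:
send_rows([
  [15, 0, 0, -0.3, 0, 0, 0],
  [15, 0, 0, -0.9, 0, 0, 0],
  [15, 0, 0, -0.9, 0, 0, 0],
  [15, 0, 0, -0.9, 0, 0, 0],
  [15, 0, 0, -0.9, 0, 0, 0],
  [15, 0, 0, -0.2, 0, 0, 0],
  [15, 0, 0, 0, 0, 0, 0],
])

```text
time_s: 12.85
ee_pos: [0.431, -0.2216, 0.1752]
ee_rot: [[0.971, 0.237, 0.003], [0.237, -0.971, -0.002], [0.003, 0.003, -1.0]]
ft_force: [0.5, -0.1, -0.0]
finger_gap: 0.0293
```

```bash
python3 -c "
from h import *
plan([.562,.028,.177],O)"
```

```text
t 12.85 pos [ 0.431  -0.2216  0.1752] F [ 0.4934 -0.1144 -0.0159] gap 0.029262157416312346
turn/pi [ 0.0008 -0.0008  0.0007]
shift/.04 now [ 4.6636 -5.2837 -0.0473]
shift/.04 after turn [ 4.6512 -5.2946 -0.0453]
```

Request:
send_rows([
  [15, 0.6, -0.7, -0.1, 0, 0, 0],
  [15, 0.8, -0.9, 0, 0, 0, 0],
  [15, 0.8, -0.9, 0, 0, 0, 0],
  [15, 0.8, -0.9, 0, 0, 0, 0],
  [15, 0.8, -0.9, 0, 0, 0, 0],
  [15, 0.6, -0.7, 0, 0, 0, 0],
  [15, 0.25, -0.3, 0, 0, 0, 0],
  [15, 0, 0, 0, 0, 0, 0],
])

```text
time_s: 13.65
ee_pos: [0.5601, 0.032, 0.1755]
ee_rot: [[0.97, 0.242, -0.002], [0.242, -0.97, 0.002], [-0.002, -0.002, -1.0]]
ft_force: [-0.3, -0.0, -0.5]
finger_gap: 0.029
```

Request:
send_rows([
  [15, 0, 0, 0, 0, 0, 0],
])

```text
time_s: 13.75
ee_pos: [0.5597, 0.0283, 0.1758]
ee_rot: [[0.971, 0.238, -0.002], [0.238, -0.971, -0.0], [-0.002, -0.0, -1.0]]
ft_force: [0.2, -0.8, -0.8]
finger_gap: 0.0294
```

```bash
python3 -c "
from h import *
plan([.562,.028,.15],O)
save('side','pics/s12.png',(205,85,405,235),4)"
```

```text
t 13.75 pos [0.5597 0.0283 0.1758] F [ 0.2351 -0.8346 -0.8062] gap 0.029359897505497952
turn/pi [-0.0001  0.0007  0.0008]
shift/.04 now [0.0545 0.0202 0.6453]
shift/.04 after turn [0.0531 0.0199 0.6455]
```

View pics/s12.png

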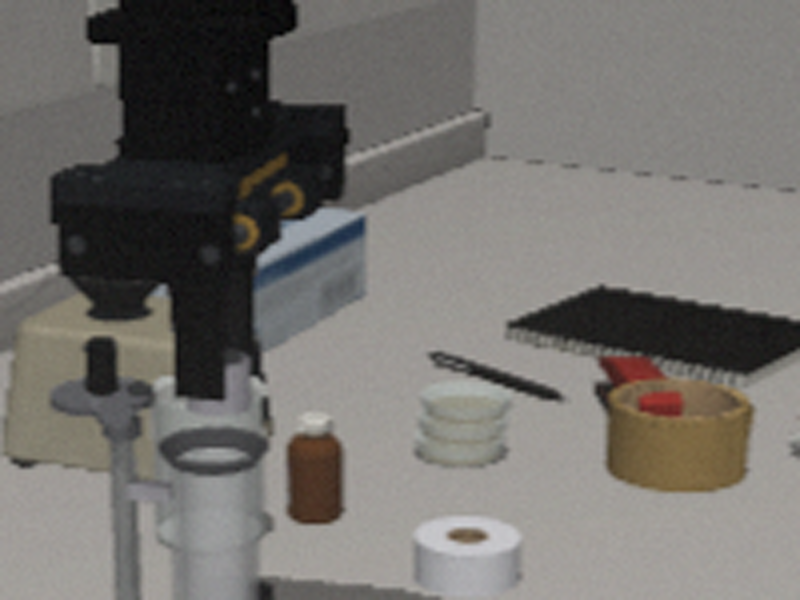

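The puck is held and centred over the funnel, as before. Lowering to 0.150, then checking before release.

Request:
send_rows([
  [15, 0.07, 0, 0.25, 0, 0, 0],
  [15, 0, 0, 0.25, 0, 0, 0],
  [15, 0, 0, 0.14, 0, 0, 0],
  [15, 0, 0, 0, 0, 0, 0],
  [15, 0, 0, 0, 0, 0, 0],
])

```text
time_s: 14.3
ee_pos: [0.5632, 0.0294, 0.1514]
ee_rot: [[0.971, 0.237, -0.0], [0.237, -0.971, -0.0], [-0.0, -0.0, -1.0]]
ft_force: [0.1, -0.5, 0.3]
finger_gap: 0.029
```

Request:
send_rows([
  [50, 0, 0, 0, 0, 0, 0],
  [50, 0, 0, 0, 0, 0, 0],
  [50, 0, 0, 0, 0, 0, 0],
  [50, 0, 0, -0.4, 0, 0, 0],
  [50, 0, 0, -0.6, 0, 0, 0],
  [50, -0.8, 0, 0, 0, 0, 0],
  [50, -0.8, 0, 0, 0, 0, 0],
  [50, -0.8, 0.5, 0, 0, 0, 0],
])

```text
time_s: 15.1
ee_pos: [0.4737, -0.0107, 0.1917]
ee_rot: [[0.97, 0.241, 0.001], [0.241, -0.97, 0.001], [0.001, -0.0, -1.0]]
ft_force: [0.2, -1.0, 0.7]
finger_gap: 0.05
```

```bash
python3 -c "
from h import *
plan([.4312,.0085,.06],O)
save('side','pics/s13.png',(205,145,405,295),4)"
```

```text
t 15.1 pos [ 0.4737 -0.0107  0.1917] F [ 0.1591 -1.0353  0.6996] gap 0.05003333429207233
turn/pi [-0.0001 -0.0002  0.002 ]
shift/.04 now [-0.9171 -0.7211  3.2925]
shift/.04 after turn [-0.9191 -0.7167  3.2929]
```

View pics/s13.png

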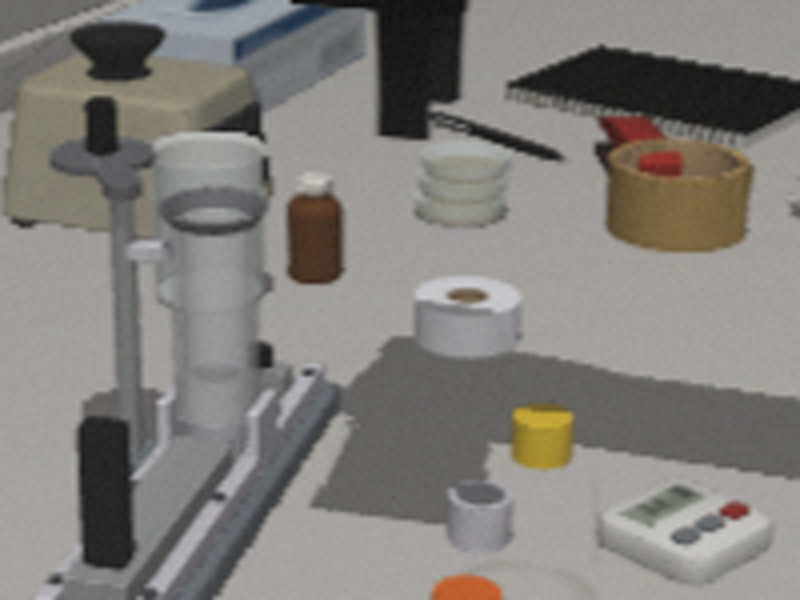

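The second puck is stacked, with its top edge level at crop (217,370). The last puck is still at (480,515). Fetching it.

Request:
send_rows([
  [44, -0.46, -0.36, 0.2, 0, 0, 0.001],
  [44, -0.46, -0.36, 0.6, 0, 0, 0.001],
  [44, 0, 0, 0.9, 0, 0, 0],
  [44, 0, 0, 0.9, 0, 0, 0],
  [44, 0, 0, 0.6, 0, 0, 0],
  [44, 0, 0, 0, 0, 0, 0],
  [44, 0, 0, 0, 0, 0, 0],
])

```text
time_s: 15.85
ee_pos: [0.4325, 0.0067, 0.0642]
ee_rot: [[0.973, 0.231, 0.0], [0.231, -0.973, 0.0], [0.0, -0.0, -1.0]]
ft_force: [0.0, 0.3, 0.6]
finger_gap: 0.0439
```

```bash
python3 -c "
from h import *
plan([.4312,.0085,.009],O)
save('side','pics/s14.png',(255,145,455,295),4)"
```

```text
t 15.85 pos [0.4325 0.0067 0.0642] F [0.0388 0.2697 0.6337] gap 0.04388879383326617
turn/pi [-0.0001 -0.     -0.0012]
shift/.04 now [-0.0228 -0.0503  1.3797]
shift/.04 after turn [-0.0224 -0.0507  1.3797]
```

View pics/s14.png

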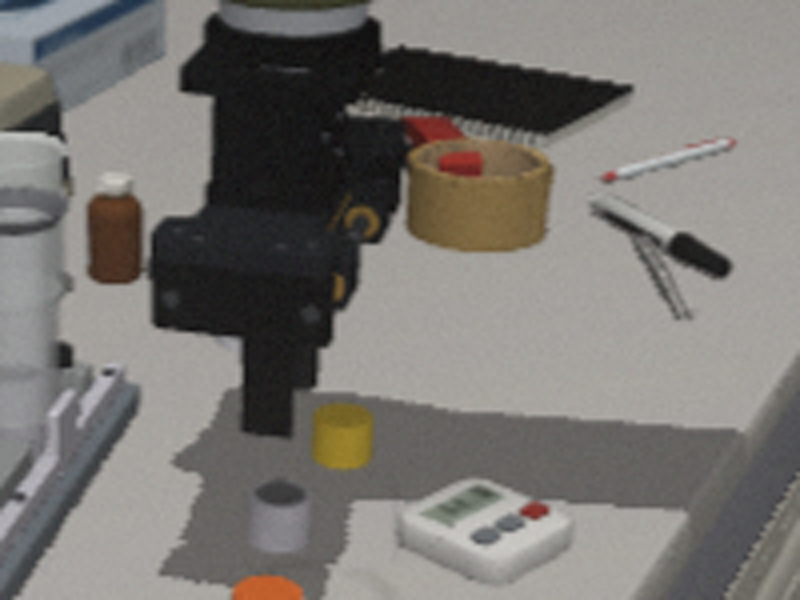

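Request:
send_rows([
  [44, -0.02, -0.04, 0.5, 0, 0, 0],
  [44, 0, 0, 0.5, 0, 0, 0],
  [44, 0, 0, 0.38, 0, 0, 0],
  [44, 0, 0, 0, 0, 0, 0],
  [15, 0, 0, 0, 0, 0, 0],
  [15, 0, 0, 0, 0, 0, 0],
  [15, 0, 0, 0, 0, 0, 0],
])

```text
time_s: 16.6
ee_pos: [0.4321, 0.0079, 0.0095]
ee_rot: [[0.973, 0.231, 0.002], [0.231, -0.973, -0.0], [0.002, 0.001, -1.0]]
ft_force: [-0.6, 0.4, 6.1]
finger_gap: 0.0294
```

Request:
send_rows([
  [15, 0, 0, -0.3, 0, 0, 0],
  [15, 0, 0, -0.9, 0, 0, 0],
  [15, 0, 0, -0.9, 0, 0, 0],
  [15, 0, 0, -0.9, 0, 0, 0],
  [15, 0, 0, -0.9, 0, 0, 0],
  [15, 0, 0, -0.3, 0, 0, 0],
  [15, 0, 0, 0, 0, 0, 0],
])

```text
time_s: 17.3
ee_pos: [0.4321, 0.008, 0.1785]
ee_rot: [[0.973, 0.231, 0.004], [0.231, -0.973, -0.001], [0.004, 0.002, -1.0]]
ft_force: [0.5, 0.4, -0.6]
finger_gap: 0.0292
```

```bash
python3 -c "
from h import *
plan([.562,.028,.177],O)"
```

```text
t 17.3 pos [0.4321 0.008  0.1785] F [ 0.5056  0.4348 -0.6074] gap 0.02919212481991962
turn/pi [ 0.0005 -0.0012 -0.0013]
shift/.04 now [3.275  0.2656 0.0489]
shift/.04 after turn [3.2741 0.2786 0.0363]
```

Request:
send_rows([
  [15, 0.6, 0.05, 0, 0, 0, 0],
  [15, 0.9, 0.08, 0, 0, 0, 0],
  [15, 0.9, 0.08, 0, 0, 0, 0],
  [15, 0.6, 0.06, 0, 0, 0, 0],
  [15, 0.27, 0, 0, 0, 0, 0],
  [15, 0, 0, 0, 0, 0, 0],
  [15, 0, 0, 0, 0, 0, 0],
])

```text
time_s: 18.0
ee_pos: [0.5596, 0.0278, 0.1755]
ee_rot: [[0.973, 0.232, -0.002], [0.232, -0.973, -0.0], [-0.002, -0.0, -1.0]]
ft_force: [-0.3, -0.7, -0.2]
finger_gap: 0.0292
```

```bash
python3 -c "
from h import *
plan([.5625,.0285,.15],O)
save('side','pics/s15.png',(205,85,405,235),4)"
```

```text
t 18.0 pos [0.5596 0.0278 0.1755] F [-0.2961 -0.6704 -0.1628] gap 0.02924535217632163
turn/pi [-0.0001  0.0005 -0.0011]
shift/.04 now [0.0752 0.001  0.6381]
shift/.04 after turn [0.0741 0.001  0.6383]
```

View pics/s15.png

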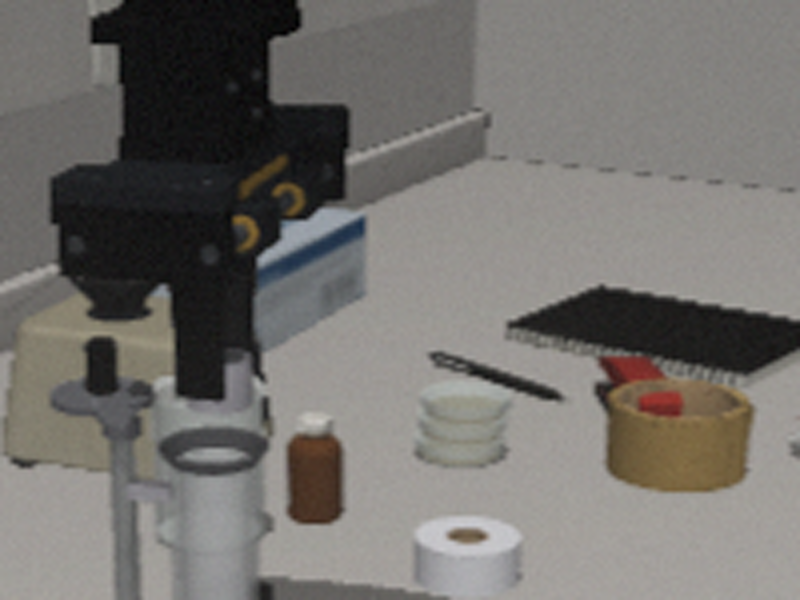

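Held and centred. Lower and release.

Request:
send_rows([
  [15, 0.07, 0, 0.25, 0, 0, 0],
  [15, 0, 0, 0.25, 0, 0, 0],
  [15, 0, 0, 0.13, 0, 0, 0],
  [15, 0, 0, 0, 0, 0, 0],
  [15, 0, 0, 0, 0, 0, 0],
])

```text
time_s: 18.55
ee_pos: [0.5634, 0.0283, 0.151]
ee_rot: [[0.973, 0.231, -0.0], [0.231, -0.973, -0.0], [-0.0, 0.0, -1.0]]
ft_force: [-0.0, 1.0, -0.7]
finger_gap: 0.0291
```

Request:
send_rows([
  [50, 0, 0, 0, 0, 0, 0],
  [50, 0, 0, 0, 0, 0, 0],
  [50, 0, 0, 0, 0, 0, 0],
  [50, 0, 0, -0.4, 0, 0, 0],
  [50, 0, 0, -0.6, 0, 0, 0],
  [50, 0, -0.8, 0, 0, 0, 0],
  [50, 0, -0.8, 0, 0, 0, 0],
  [50, 0, -0.8, 0, 0, 0, 0],
])

```text
time_s: 19.35
ee_pos: [0.5412, 0.1227, 0.1915]
ee_rot: [[0.973, 0.231, 0.001], [0.231, -0.973, -0.0], [0.001, 0.0, -1.0]]
ft_force: [-0.6, 1.3, -0.1]
finger_gap: 0.0499
```

```bash
python3 -c "
from h import *
H=np.array([.562,.028,0])-.144*MX; print(H)
plan([H[0],H[1],.13],O90)
save('side','pics/s16.png',(205,145,405,295),4)
save('top','pics/t16.png')"
```

```text
[0.5281 0.168  0.    ]
t 19.35 pos [0.5412 0.1227 0.1915] F [-0.6488  1.2636 -0.0958] gap 0.0499330988725278
turn/pi [-0.0001 -0.0003  0.4985]
shift/.04 now [-0.0577 -1.176   1.5367]
shift/.04 after turn [-1.1759  0.051   1.5371]
```

View pics/s16.png

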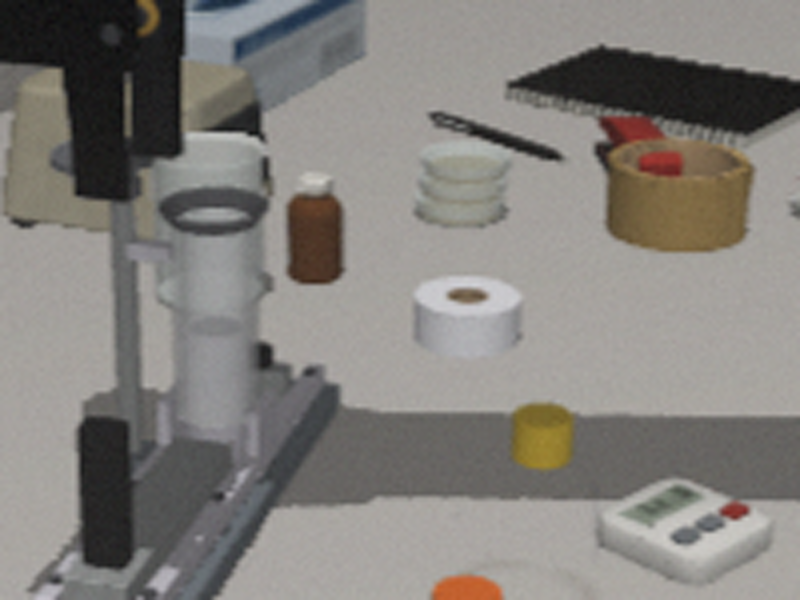

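View pics/t16.png

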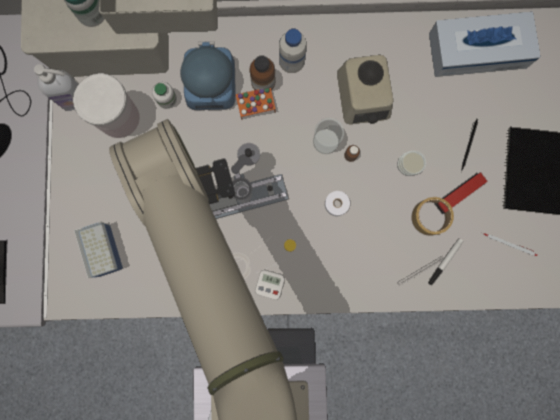

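All three pucks are stacked flat in the tube, with the stack top at crop (215,322), and there is no other bare aluminium puck on the bench. Next is the slide handle, which needs a quarter turn.

```bash
python3 -c "
from h import *
print(get_state()['joint_positions'])"
```

```text
[  14.4545   14.942   -37.6219   95.4248    9.3864   72.7878 -101.2439]
```

Request:
send_rows([
  [50, 0, -0.2, 0, 0, 0, 0.045],
  [50, 0, 0, 0, 0, 0, 0],
])

```text
time_s: 19.65
ee_pos: [0.5394, 0.1302, 0.1913]
ee_rot: [[0.996, 0.09, 0.0], [0.09, -0.996, 0.0], [0.0, -0.0, -1.0]]
ft_force: [-0.4, 1.0, -0.1]
finger_gap: 0.0502
```

```bash
python3 -c "
from h import *
print(get_state()['joint_positions'])"
```

```text
[  13.1729   14.8265  -36.565    95.4364    9.185    72.7502 -110.0212]
```

Request:
send_rows([
  [50, 0, 0, 0, 0, 0, -0.0454],
  [50, 0, 0, 0, 0, 0, -0.0454],
  [50, 0, 0, 0, 0, 0, -0.0454],
  [50, 0, 0, 0, 0, 0, -0.0454],
  [50, 0, 0, 0, 0, 0, -0.0454],
  [50, 0, 0, 0, 0, 0, -0.0454],
  [50, 0, 0, 0, 0, 0, -0.0454],
  [50, 0, 0, 0, 0, 0, -0.0454],
])

```text
time_s: 20.45
ee_pos: [0.5398, 0.1286, 0.1911]
ee_rot: [[0.322, 0.947, 0.0], [0.947, -0.322, -0.0], [-0.0, 0.0, -1.0]]
ft_force: [-0.3, 0.6, -0.8]
finger_gap: 0.05
```

Request:
send_rows([
  [50, 0, 0, 0, 0, 0, -0.0454],
  [50, 0, 0, 0, 0, 0, -0.0454],
  [50, 0, 0, 0, 0, 0, -0.0454],
  [50, 0, 0, 0, 0, 0, -0.0454],
  [50, 0, 0, 0, 0, 0, 0],
])

```text
time_s: 20.95
ee_pos: [0.5398, 0.1286, 0.191]
ee_rot: [[-0.235, 0.972, -0.0], [0.972, 0.235, -0.0], [-0.0, -0.0, -1.0]]
ft_force: [0.7, -0.9, -0.5]
finger_gap: 0.0498
```

```bash
sed -i 's/^O90=.*/O90=np.c_[-MX,MY,[0,0,-1]]/' h.py; python3 -c "
from h import *
plan([.528,.1665,.125],O90)
save('side','pics/s17.png',(185,145,385,295),4)
save('top','pics/t17.png',(145,110,325,250),4)"
```

```text
t 20.95 pos [0.5398 0.1286 0.191 ] F [ 0.7379 -0.8728 -0.5485] gap 0.04978217485803876
turn/pi [-0.      0.      0.0001]
shift/.04 now [ 0.9902 -0.0633  1.6506]
shift/.04 after turn [ 0.99   -0.0636  1.6507]
```

View pics/s17.png

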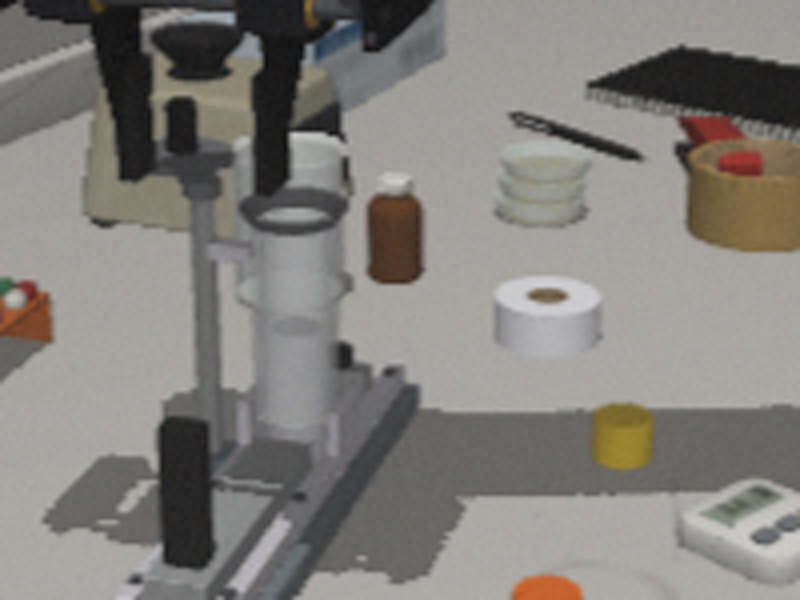

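View pics/t17.png

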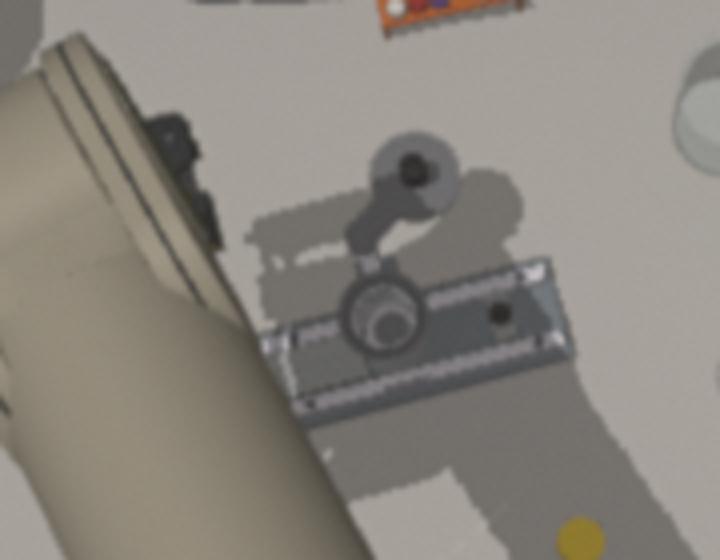

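The top puck shows as a full round face in the tube at (388,325). Moving over the handle.

Request:
send_rows([
  [50, 0.5, -0.03, 0.4, 0, 0, 0],
  [50, 0.49, -0.03, 0.6, 0, 0, 0],
  [50, 0, 0, 0.6, 0, 0, 0],
  [50, 0, 0, 0, 0, 0, 0],
  [50, 0, 0, 0, 0, 0, 0],
])

```text
time_s: 21.55
ee_pos: [0.5283, 0.1671, 0.1275]
ee_rot: [[-0.229, 0.973, -0.0], [0.973, 0.229, -0.0], [-0.0, -0.0, -1.0]]
ft_force: [0.0, -0.8, 0.3]
finger_gap: 0.0499
```

```bash
python3 -c "
from h import *
plan([.528,.1665,.075],O90)
save('side','pics/s18.png',(185,145,385,295),4)"
```

```text
t 21.55 pos [0.5283 0.1671 0.1275] F [ 0.0269 -0.7736  0.3051] gap 0.04994360351286743
turn/pi [-0.0001  0.     -0.002 ]
shift/.04 now [-0.0124 -0.0091  1.3129]
shift/.04 after turn [-0.0126 -0.0096  1.3129]
```

View pics/s18.png

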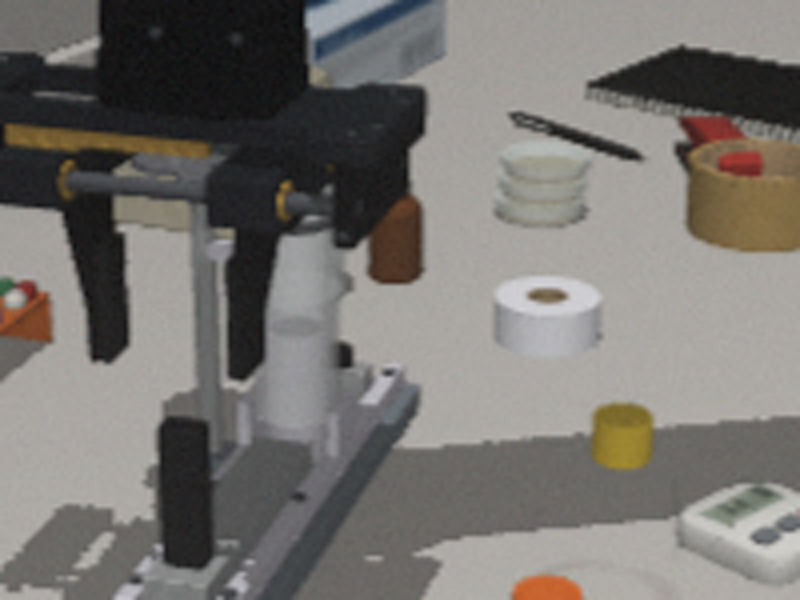

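Request:
send_rows([
  [50, -0.01, -0.01, 0.4, 0, 0, 0],
  [50, 0, 0, 0.5, 0, 0, 0],
  [50, 0, 0, 0.4, 0, 0, 0],
  [50, 0, 0, 0, 0, 0, 0],
  [10, 0, 0, 0, 0, 0, 0],
  [10, 0, 0, 0, 0, 0, 0],
  [10, 0, 0, 0, 0, 0, 0],
  [10, 0, 0, 0, 0, 0, 0],
], squeeze=15)

```text
time_s: 22.4
ee_pos: [0.5281, 0.1671, 0.0756]
ee_rot: [[-0.231, 0.973, 0.001], [0.973, 0.231, 0.0], [-0.0, 0.001, -1.0]]
ft_force: [-0.7, -0.0, 0.7]
finger_gap: 0.0256
```

```bash
cat >> h.py <<'E'
def st():
    s=get_state();d=s['ee_pos']-np.array([.562,.028,0]);print("t",round(s['time_s'],2),"mag",d@MX,d@MY,s['ee_pos'][2],"Fmag",s['ft_force']@MX,s['ft_force']@MY,s['ft_force'][2],"gap",s['finger_gap'])
E
python3 -c "
from h import *
st()
save('side','pics/s19.png',(185,145,385,295),4)"
```

```text
t 22.4 mag -0.14320021146788067 -0.00025573213011985976 0.07562896798848366 Fmag -0.10833898862217212 -0.6540880609038424 0.7399980454311406 gap 0.02556179438784383
```

View pics/s19.png

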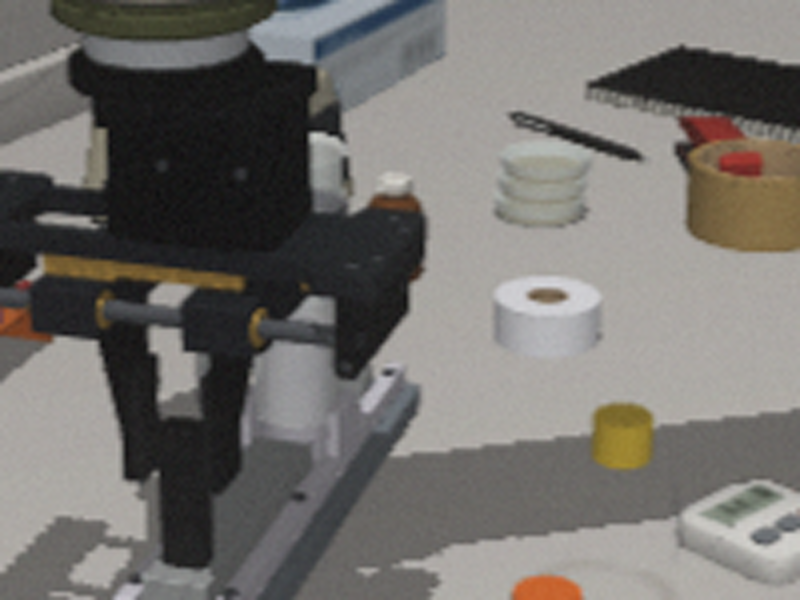

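Request:
send_rows([
  [10, 0, 0, 0, 0, 0, 0],
  [10, 0, 0, 0, 0, 0, 0],
  [10, 0, 0, 0, 0, 0, 0],
])

```text
time_s: 22.75
ee_pos: [0.5273, 0.167, 0.0754]
ee_rot: [[-0.231, 0.973, -0.001], [0.973, 0.231, -0.001], [-0.001, -0.001, -1.0]]
ft_force: [-3.1, -1.1, 4.9]
finger_gap: 0.0199
```

The handle is gripped at 19.9 mm. Pushing the first 36 mm.

Request:
send_rows([
  [10, -0.1, 0, 0, 0, 0, 0],
  [10, -0.15, 0, 0, 0, 0, 0],
  [10, -0.15, 0, 0, 0, 0, 0],
  [10, -0.15, 0, 0, 0, 0, 0],
  [10, -0.15, 0, 0, 0, 0, 0],
  [10, -0.15, 0, 0, 0, 0, 0],
  [10, -0.05, 0, 0, 0, 0, 0],
  [10, 0, 0, 0, 0, 0, 0],
])

```text
time_s: 23.55
ee_pos: [0.536, 0.1316, 0.0754]
ee_rot: [[-0.23, 0.973, -0.0], [0.973, 0.23, -0.0], [-0.0, -0.0, -1.0]]
ft_force: [-2.7, -0.7, 5.0]
finger_gap: 0.0196
```

```bash
python3 -c "
from h import *
st()
save('side','pics/s20.png',(185,145,385,295),4)
save('top','pics/t20.png',(145,110,325,250),4)
"
```

```text
t 23.55 mag -0.10677100482349146 -0.000939918692269894 0.07539248842814779 Fmag 0.04846881364642166 -2.8141973281948993 5.008567984100435 gap 0.019620963461326052
```

View pics/s20.png

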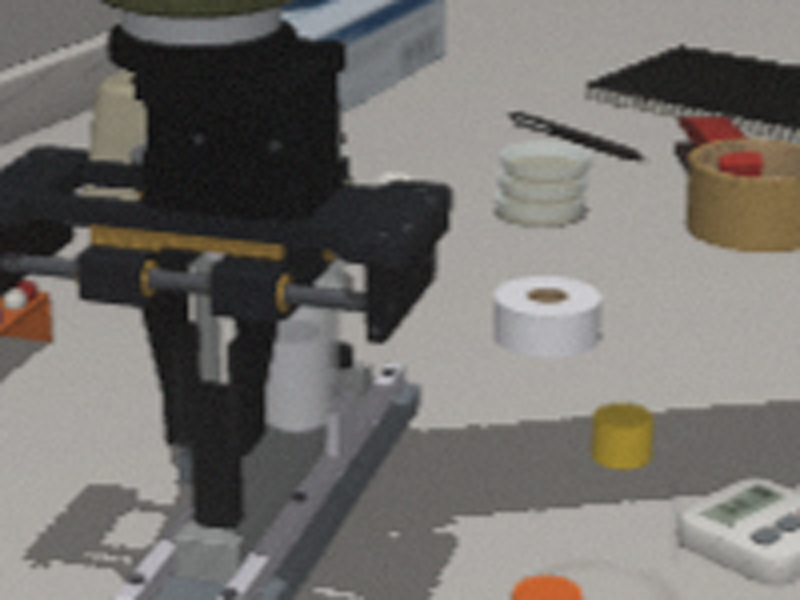

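View pics/t20.png

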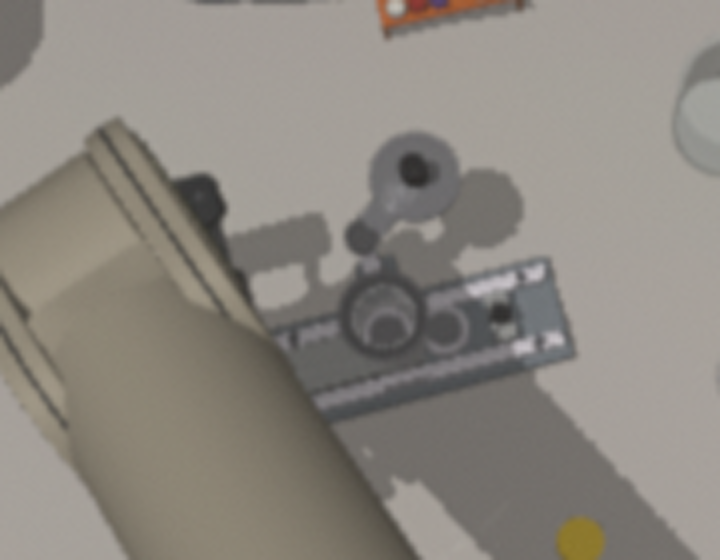

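The puck is out of the tube on the track at (445,330), moving towards the stop (screw at (500,315)). Continuing slowly and watching the force.

Request:
send_rows([
  [10, -0.06, 0, 0, 0, 0, 0],
  [10, -0.06, 0, 0, 0, 0, 0],
  [10, -0.06, 0, 0, 0, 0, 0],
  [10, -0.06, 0, 0, 0, 0, 0],
  [10, 0, 0, 0, 0, 0, 0],
])

```text
time_s: 24.15
ee_pos: [0.5383, 0.1223, 0.0754]
ee_rot: [[-0.231, 0.973, -0.0], [0.973, 0.231, -0.0], [-0.0, -0.0, -1.0]]
ft_force: [-3.8, -0.9, 4.8]
finger_gap: 0.0202
```

```bash
python3 -c "
from h import *
st()
save('top','pics/t21.png',(205,150,305,225),8)
"
```

```text
t 24.15 mag -0.09727835769789475 -0.000886414234236241 0.07540321471570197 Fmag -0.04113845071389983 -3.902088662897038 4.822428979121805 gap 0.020191184565592293
```

View pics/t21.png

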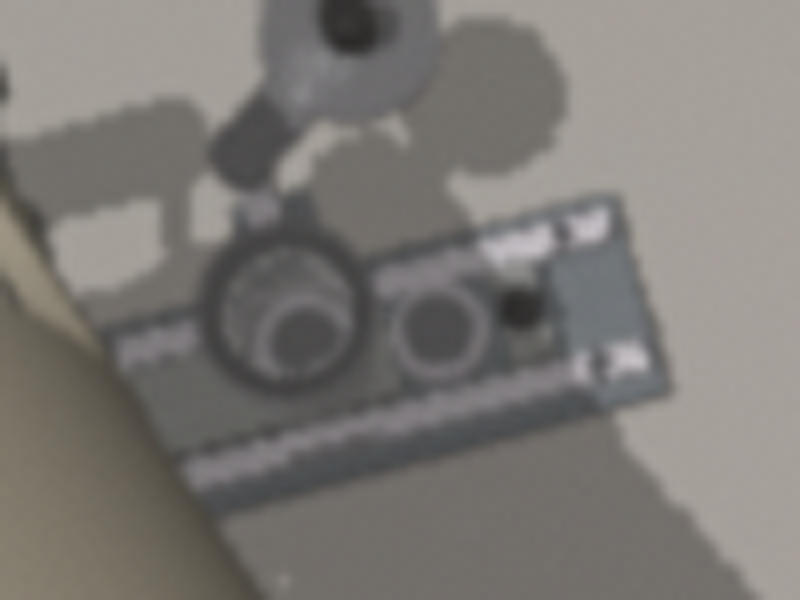

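The puck's edge is at about (488,325) and the stop's face at about (498,320), so only a few mm remain. Creeping.

Request:
send_rows([
  [10, -0.025, 0, 0, 0, 0, 0],
  [10, -0.025, 0, 0, 0, 0, 0],
  [10, -0.025, 0, 0, 0, 0, 0],
  [10, 0, 0, 0, 0, 0, 0],
])

```text
time_s: 24.6
ee_pos: [0.5389, 0.1197, 0.0754]
ee_rot: [[-0.231, 0.973, -0.0], [0.973, 0.231, 0.0], [0.0, 0.0, -1.0]]
ft_force: [-3.0, -0.0, 5.4]
finger_gap: 0.0198
```

```bash
python3 -c "
from h import *
st()"
```

```text
t 24.6 mag -0.09458321195087338 -0.0008607694136772301 0.0754049333149831 Fmag -0.661218692388287 -2.8772601667200366 5.402000685919444 gap 0.019845062153268252
```

Request:
send_rows([
  [10, -0.025, 0, 0, 0, 0, 0],
  [10, -0.025, 0, 0, 0, 0, 0],
  [10, 0, 0, 0, 0, 0, 0],
])

```text
time_s: 24.9
ee_pos: [0.5392, 0.1184, 0.0754]
ee_rot: [[-0.231, 0.973, -0.0], [0.973, 0.231, 0.001], [0.001, 0.0, -1.0]]
ft_force: [-4.2, 2.7, 4.7]
finger_gap: 0.0198
```

```bash
python3 -c "
from h import *
st()"
```

```text
t 24.9 mag -0.0932189266662475 -0.0008622728471830421 0.07542255726662937 Fmag -3.653973570298945 -3.4534759443051275 4.655831921530632 gap 0.019767247953759247
```

The reaction is starting, at −3.7 N along the track. One or two more half-millimetre steps.

Request:
send_rows([
  [10, -0.015, 0, 0, 0, 0, 0],
  [10, 0, 0, 0, 0, 0, 0],
])

```text
time_s: 25.1
ee_pos: [0.5392, 0.1184, 0.0754]
ee_rot: [[-0.232, 0.973, -0.0], [0.973, 0.232, 0.001], [0.001, 0.0, -1.0]]
ft_force: [-3.7, 4.5, 4.9]
finger_gap: 0.0197
```

```bash
python3 -c "
from h import *
st()"
```

```text
t 25.1 mag -0.09318903339922081 -0.0008635494562497628 0.07542430626042687 Fmag -5.2850716876062735 -2.5397507784568694 4.90818746238729 gap 0.019675237824326224
```

Request:
send_rows([
  [10, -0.015, 0, 0, 0, 0, 0],
  [10, 0, 0, 0, 0, 0, 0],
])

```text
time_s: 25.3
ee_pos: [0.5392, 0.1183, 0.0754]
ee_rot: [[-0.232, 0.973, -0.0], [0.973, 0.232, 0.002], [0.002, 0.0, -1.0]]
ft_force: [-3.9, 4.5, 4.8]
finger_gap: 0.0198
```

```bash
python3 -c "
from h import *
st()
save('top','pics/t22.png',(205,150,305,225),8)"
```

```text
t 25.3 mag -0.09315148607253322 -0.0008835022052205187 0.0754304291614693 Fmag -5.295413739126844 -2.75926084583391 4.777687740940955 gap 0.019841234336645
```

View pics/t22.png

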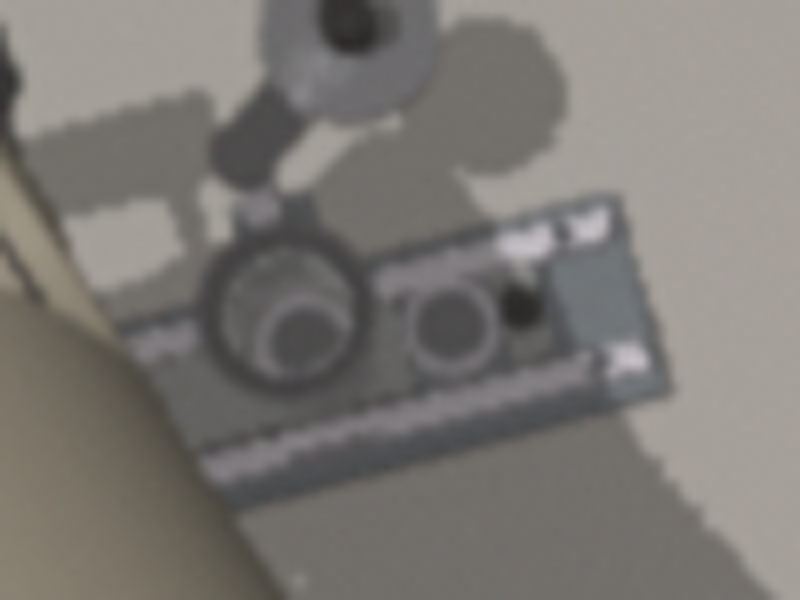

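The slide stopped at about 50.0 mm: 1.2 mm more command gave only 0.07 mm of travel and 5.3 N of reaction. One firmer but still gentle step to be certain, plus a numeric check of the puck.

Request:
send_rows([
  [10, -0.04, 0, 0, 0, 0, 0],
  [10, 0, 0, 0, 0, 0, 0],
  [10, 0, 0, 0, 0, 0, 0],
])

```text
time_s: 25.65
ee_pos: [0.5393, 0.1182, 0.0754]
ee_rot: [[-0.233, 0.972, -0.0], [0.972, 0.233, 0.004], [0.004, 0.0, -1.0]]
ft_force: [-5.0, 9.1, 4.2]
finger_gap: 0.0198
```

```bash
python3 - <<'E'
from h import *
st()
z=lambda x,y:(205+x/8-.44,150+y/8-.44)
for n,p,h in(("puck t22",(452,327),.038),("puck t21",(440,330),.038),("face?",(503,318),.037),("upper puck",(304,337),.07),("mouth",(286,312),.146)):
    P=onz("top",z(*p),h)-np.array([.562,.028,0]);print(n,P@MX,P@MY)
E
```

```text
t 25.65 mag -0.09300648287593295 -0.0008727331034195434 0.07543229681600871 Fmag -9.979989345825143 -2.7170770328617557 4.204913268637236 gap 0.019792722018637746
puck t22 0.04421745898749581 0.0008065336869753356
puck t21 0.040452789536934756 0.0008652601845915181
face? 0.05994689293573758 -0.0004011087915533276
upper puck 0.0006907544295998487 0.004242607074954994
mouth -0.0005369141627487347 -0.00027162802855384304
```

Contact is confirmed: 10 N on the stop side, the slide holding, and the puck centre at 44.2 mm with the stop face at about 59–60 mm. Drawing the slide back.

Request:
send_rows([
  [10, 0.07, 0, 0, 0, 0, 0],
  [10, 0.15, 0, 0, 0, 0, 0],
  [10, 0.2, 0, 0, 0, 0, 0],
  [10, 0.2, 0, 0, 0, 0, 0],
  [10, 0.2, 0, 0, 0, 0, 0],
  [10, 0.2, 0, 0, 0, 0, 0],
  [10, 0.15, 0, 0, 0, 0, 0],
  [10, 0.08, 0, 0, 0, 0, 0],
])

```text
time_s: 26.45
ee_pos: [0.5282, 0.1634, 0.0754]
ee_rot: [[-0.231, 0.973, -0.001], [0.973, 0.231, -0.001], [-0.001, -0.001, -1.0]]
ft_force: [-5.4, -3.0, 7.8]
finger_gap: 0.0197
```

Request:
send_rows([
  [10, 0.05, 0, 0, 0, 0, 0],
  [10, 0, 0, 0, 0, 0, 0],
])

```text
time_s: 26.65
ee_pos: [0.5277, 0.1654, 0.0754]
ee_rot: [[-0.231, 0.973, -0.001], [0.973, 0.231, -0.001], [-0.001, -0.001, -1.0]]
ft_force: [-6.6, -1.6, 8.5]
finger_gap: 0.0198
```

```bash
python3 -c "
from h import *
st()"
```

```text
t 26.65 mag -0.14164265530052822 -0.0010469902359971917 0.07537747945968618 Fmag 0.009970534090486502 -6.806684444599351 8.514494992867707 gap 0.019784696063966697
```

Request:
send_rows([
  [10, 0.04, 0, 0, 0, 0, 0],
  [10, 0.04, 0, 0, 0, 0, 0],
  [10, 0.04, 0, 0, 0, 0, 0],
  [10, 0, 0, 0, 0, 0, 0],
])

```text
time_s: 27.05
ee_pos: [0.5272, 0.1675, 0.0753]
ee_rot: [[-0.229, 0.973, -0.001], [0.973, 0.229, -0.004], [-0.004, -0.002, -1.0]]
ft_force: [-5.5, -9.6, 10.5]
finger_gap: 0.0199
```

```bash
python3 -c "
from h import *
st()
save('side','pics/s23.png',(185,145,385,295),4)
save('top','pics/t23.png',(205,150,305,225),8)"
```

```text
t 27.05 mag -0.14380187382893747 -0.00106550262258328 0.07530327354896699 Fmag 8.00833877687303 -7.592077519933944 10.465503293382838 gap 0.019861060816044707
```

View pics/s23.png

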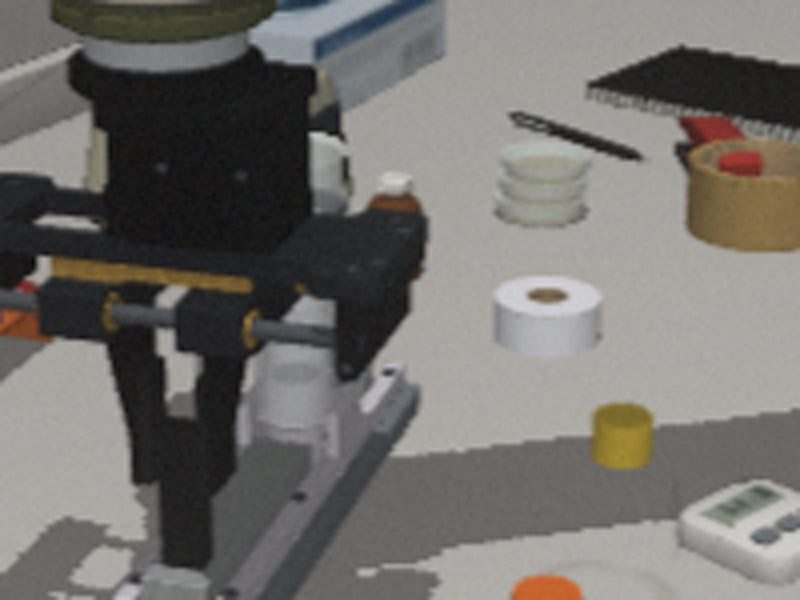

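View pics/t23.png

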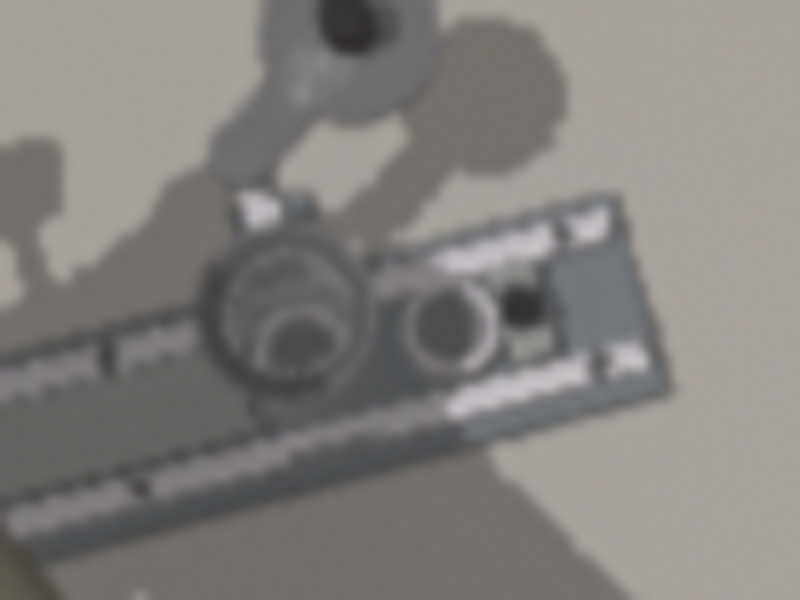

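The force has reached +8 N against the back stop. The expelled puck stays at the stop (452,327), and the stack in the tube has dropped to two pucks high. Releasing the handle and rising.

Request:
send_rows([
  [40, -0.05, 0, 0, 0, 0, 0],
  [40, 0, 0, 0, 0, 0, 0],
  [40, 0, 0, 0, 0, 0, 0],
  [40, 0, 0, -0.6, 0, 0, 0],
  [40, 0, 0, -0.9, 0, 0, 0],
  [40, 0, 0, -0.9, 0, 0, 0],
  [40, 0, 0, -0.9, 0, 0, 0],
  [40, 0, 0, -0.2, 0, 0, 0],
])

```text
time_s: 27.95
ee_pos: [0.5289, 0.1696, 0.2191]
ee_rot: [[-0.231, 0.973, 0.006], [0.973, 0.231, 0.001], [0.0, 0.006, -1.0]]
ft_force: [0.5, 0.6, -0.6]
finger_gap: 0.04
```

```bash
python3 -c "
from h import *
st();plan([.6374,.0082,.215],O90)
save('side','pics/s24.png',(185,145,385,295),4)
print(get_state()['joint_positions'])"
```

```text
t 27.95 mag -0.14539473037388487 0.001147323340304112 0.21911586351416373 Fmag -0.504515850413963 0.6279355354512435 -0.5703923748778204 gap 0.040031437882889216
t 27.95 pos [0.5289 0.1696 0.2191] F [ 0.4917  0.638  -0.5704] gap 0.040031437882889216
turn/pi [ 0.0019 -0.     -0.0013]
shift/.04 now [-4.5522  1.7053  0.1123]
shift/.04 after turn [-4.5592  1.6871  0.1029]
[ 21.1586  16.843  -51.7541  92.9603  13.619   76.5202 -19.1887]
```

View pics/s24.png

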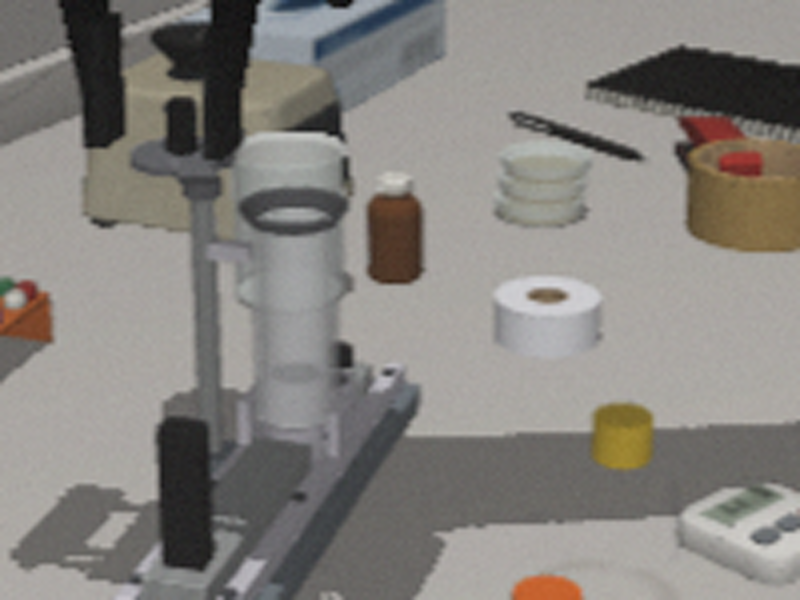

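The handle is back at its original spot (185,420), and the tube shows two pucks. Moving over the knob.

Request:
send_rows([
  [44, -0.7, 0.26, 0, 0, 0, 0],
  [44, -0.9, 0.34, 0, 0, 0, 0],
  [44, -0.9, 0.34, 0, 0, 0, 0],
  [44, -0.9, 0.34, 0, 0, 0, 0],
  [44, -0.8, 0.28, 0, 0, 0, 0],
  [44, -0.35, 0.13, 0, 0, 0, 0],
  [44, 0, 0, 0, 0, 0, 0],
  [44, 0, 0, 0, 0, 0, 0],
])

```text
time_s: 28.8
ee_pos: [0.6344, 0.0087, 0.2145]
ee_rot: [[-0.232, 0.973, -0.001], [0.973, 0.232, 0.001], [0.001, -0.001, -1.0]]
ft_force: [-0.8, 1.0, 0.1]
finger_gap: 0.0437
```

```bash
python3 -c "
from h import *
st();plan([.6374,.0082,.167],O90)
save('side','pics/s25.png',(185,105,385,255),4)"
```

```text
t 28.8 mag 0.03575256097573686 0.0658784893392721 0.21447342089802376 Fmag -1.1600822042408523 -0.5663371177908125 0.09512477389722894 gap 0.04366778424952026
t 28.8 pos [0.6344 0.0087 0.2145] F [-0.8232  0.9944  0.0951] gap 0.04366778424952026
turn/pi [-0.0002 -0.0004 -0.0009]
shift/.04 now [-0.0319  0.0698  1.1867]
shift/.04 after turn [-0.0305  0.0688  1.1868]
```

View pics/s25.png

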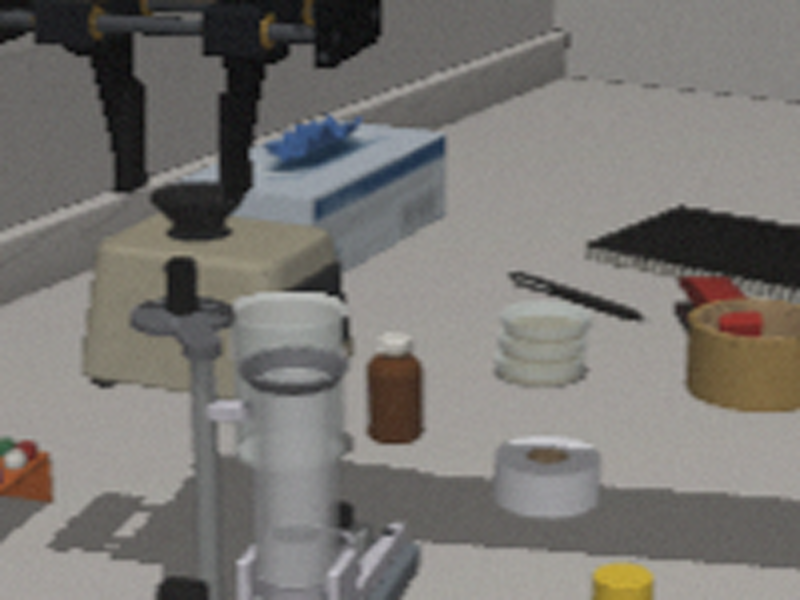

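Request:
send_rows([
  [44, -0.03, 0.07, 0.4, 0, 0, 0],
  [44, 0, 0, 0.4, 0, 0, 0],
  [44, 0, 0, 0.37, 0, 0, 0],
  [44, 0, 0, 0, 0, 0, 0],
  [5, 0, 0, 0, 0, 0, 0],
  [5, 0, 0, 0, 0, 0, 0],
  [5, 0, 0, 0, 0, 0, 0],
  [5, 0, 0, 0, 0, 0, 0],
], squeeze=8)

```text
time_s: 29.65
ee_pos: [0.6384, 0.0064, 0.1689]
ee_rot: [[-0.231, 0.973, 0.001], [0.973, 0.231, -0.0], [-0.0, 0.001, -1.0]]
ft_force: [0.1, -0.3, 0.2]
finger_gap: 0.0198
```

Request:
send_rows([
  [5, 0, 0, 0, 0, 0, 0],
  [5, 0, 0, 0, 0, 0, 0],
])

```text
time_s: 29.85
ee_pos: [0.6385, 0.0063, 0.1687]
ee_rot: [[-0.231, 0.973, 0.001], [0.973, 0.231, -0.0], [-0.0, 0.001, -1.0]]
ft_force: [1.4, 0.3, 0.7]
finger_gap: 0.0152
```

```bash
python3 -c "
from h import *
st()
save('side','pics/s26.png',(185,105,385,255),4)"
```

```text
t 29.85 mag 0.039067458563854206 0.06925467069095673 0.16866600623795605 Fmag 0.07286206166246906 1.3861029758037924 0.6601197628594976 gap 0.015172305379397953
```

View pics/s26.png

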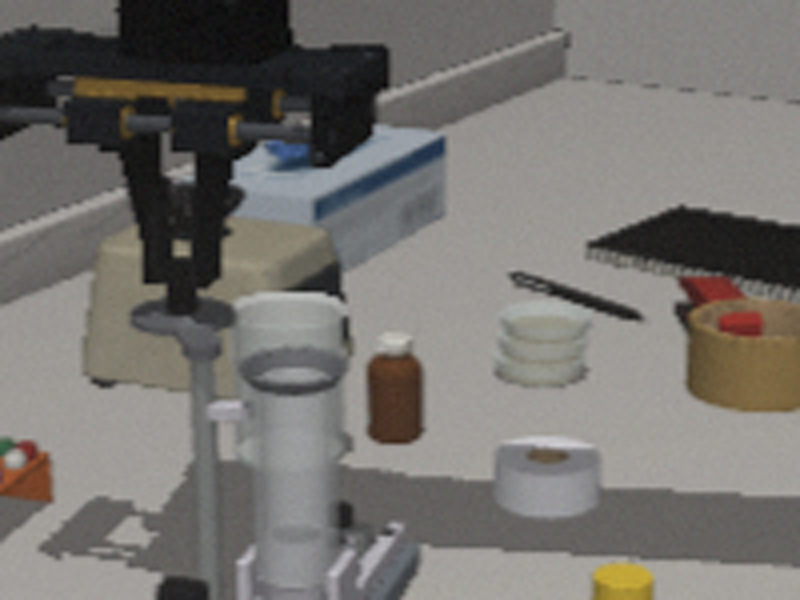

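Knob gripped at (183,285), gap 15 mm. Swinging the cap closed along its arc.

Request:
send_rows([
  [5, -0.104, -0.199, 0, 0, 0, 0],
  [5, -0.062, -0.216, 0, 0, 0, 0],
  [5, -0.018, -0.224, 0, 0, 0, 0],
  [5, 0.027, -0.223, 0, 0, 0, 0],
  [5, 0, 0, 0, 0, 0, 0],
])

```text
time_s: 30.4
ee_pos: [0.6055, -0.009, 0.1685]
ee_rot: [[-0.23, 0.973, -0.0], [0.973, 0.23, -0.002], [-0.002, -0.0, -1.0]]
ft_force: [0.1, -3.4, 1.8]
finger_gap: 0.0154
```

Request:
send_rows([
  [5, 0.071, -0.213, 0, 0, 0, 0],
  [5, 0.112, -0.195, 0, 0, 0, 0],
  [5, 0.148, -0.169, 0, 0, 0, 0],
  [5, 0.179, -0.136, 0, 0, 0, 0],
  [5, 0, 0, 0, 0, 0, 0],
])

```text
time_s: 30.9
ee_pos: [0.5722, 0.007, 0.1683]
ee_rot: [[-0.233, 0.973, -0.001], [0.973, 0.233, -0.0], [0.0, -0.001, -1.0]]
ft_force: [-1.5, -0.2, 2.5]
finger_gap: 0.0158
```

```bash
python3 -c "
from h import *
st()
save('side','pics/s27.png',(185,105,385,255),4)"
```

```text
t 30.9 mag 0.022811544653362277 0.005019930299080202 0.168324186061616 Fmag -0.14417990602529568 -1.5532493593379526 2.4701131955363977 gap 0.015770806535267756
```

View pics/s27.png

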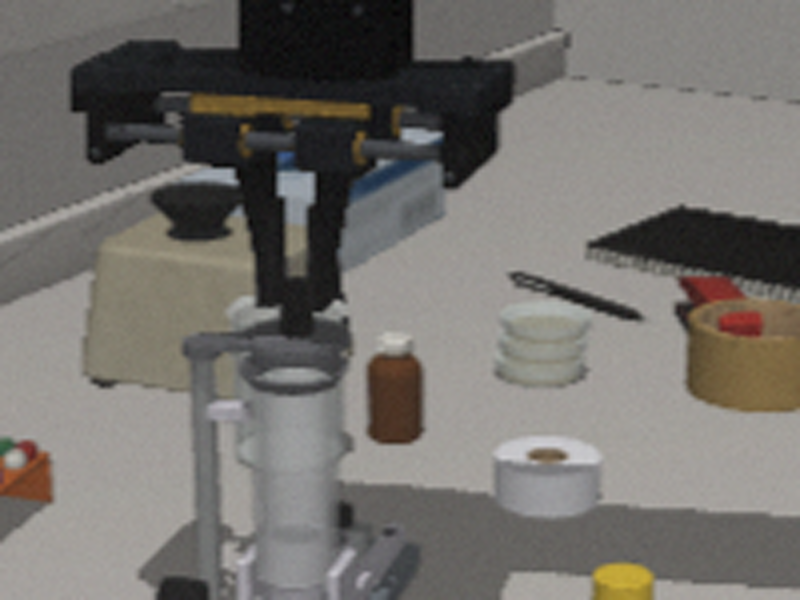

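Request:
send_rows([
  [5, 0.19, -0.09, 0, 0, 0, 0],
  [5, 0.2, -0.05, 0, 0, 0, 0],
  [5, 0.15, -0.01, 0, 0, 0, 0],
  [5, 0, 0, 0, 0, 0, 0],
])

```text
time_s: 31.35
ee_pos: [0.5619, 0.0265, 0.1682]
ee_rot: [[-0.232, 0.973, -0.001], [0.973, 0.232, 0.0], [0.0, -0.001, -1.0]]
ft_force: [-2.9, -1.9, 2.1]
finger_gap: 0.0153
```

```bash
python3 -c "
from h import *
st()"
```

```text
t 31.35 mag 0.0014248691271196068 -0.00040589548428721144 0.16818820402807064 Fmag 1.1309104192761494 -3.265572425468167 2.1092114379973337 gap 0.015332666842748867
```

Request:
send_rows([
  [5, 0.05, 0, 0, 0, 0, 0],
  [5, 0.05, 0, 0, 0, 0, 0],
  [5, 0, 0, 0, 0, 0, 0],
])

```text
time_s: 31.65
ee_pos: [0.5613, 0.0292, 0.1681]
ee_rot: [[-0.231, 0.973, -0.001], [0.973, 0.231, -0.0], [0.0, -0.001, -1.0]]
ft_force: [-5.1, -1.8, 4.1]
finger_gap: 0.0156
```

```bash
python3 -c "
from h import *
st()"
```

```text
t 31.65 mag -0.0012953379594623756 -0.0004314176091539056 0.16813529911635813 Fmag 0.5981526988383136 -5.347952287503353 4.118674979223508 gap 0.015639656208821934
```

Request:
send_rows([
  [5, 0.05, 0.03, 0, 0, 0, 0],
  [5, 0.05, 0, 0, 0, 0, 0],
  [5, 0.05, 0, 0, 0, 0, 0],
  [5, 0, 0, 0, 0, 0, 0],
])

```text
time_s: 32.05
ee_pos: [0.5606, 0.0321, 0.1677]
ee_rot: [[-0.228, 0.974, -0.003], [0.974, 0.228, -0.004], [-0.003, -0.004, -1.0]]
ft_force: [-6.8, -10.4, 5.8]
finger_gap: 0.0152
```

```bash
python3 -c "
from h import *
st()"
```

```text
t 32.05 mag -0.004268997275815832 -0.0003592001756656411 0.16769553769499823 Fmag 8.468189656238671 -9.073406208394585 5.814104686564013 gap 0.015230576579191402
```

The reaction along −x rose to 8.5 N at the closed stop. Releasing and moving away to check.

Request:
send_rows([
  [5, -0.05, 0, 0, 0, 0, 0],
  [44, 0, 0, 0, 0, 0, 0],
  [44, 0, 0, 0, 0, 0, 0],
  [44, 0, 0, 0, 0, 0, 0],
  [44, 0, 0, -0.6, 0, 0, 0],
  [44, 0, 0, -0.9, 0, 0, 0],
  [44, 0.9, 0, -0.4, 0, 0, 0],
  [44, 0.9, 0, 0, 0, 0, 0],
])

```text
time_s: 32.85
ee_pos: [0.5467, 0.1043, 0.2469]
ee_rot: [[-0.229, 0.974, 0.004], [0.974, 0.229, 0.001], [0.0, 0.004, -1.0]]
ft_force: [0.9, 0.4, -0.5]
finger_gap: 0.0436
```

Request:
send_rows([
  [44, 0.9, 0, 0, 0, 0, 0],
  [44, 0.9, 0, 0, 0, 0, 0],
  [44, 0.9, 0, 0, 0, 0, 0],
  [44, 0.5, 0, 0, 0, 0, 0],
  [44, 0, 0, 0, 0, 0, 0],
])

```text
time_s: 33.35
ee_pos: [0.5143, 0.232, 0.2445]
ee_rot: [[-0.236, 0.972, 0.0], [0.972, 0.236, 0.002], [0.002, 0.0, -1.0]]
ft_force: [-0.6, -0.1, 0.5]
finger_gap: 0.0438
```

```bash
python3 -c "
from h import *
st()
save('side','pics/s28.png',(185,145,385,295),4)
save('top','pics/t28.png',(185,140,305,230),6.6)"
```

```text
t 33.35 mag -0.20945452104527643 0.00162794813549559 0.24451350753534437 Fmag -0.014582969948872579 -0.5765347734762329 0.5458244242240474 gap 0.0437658203422495
```

View pics/s28.png

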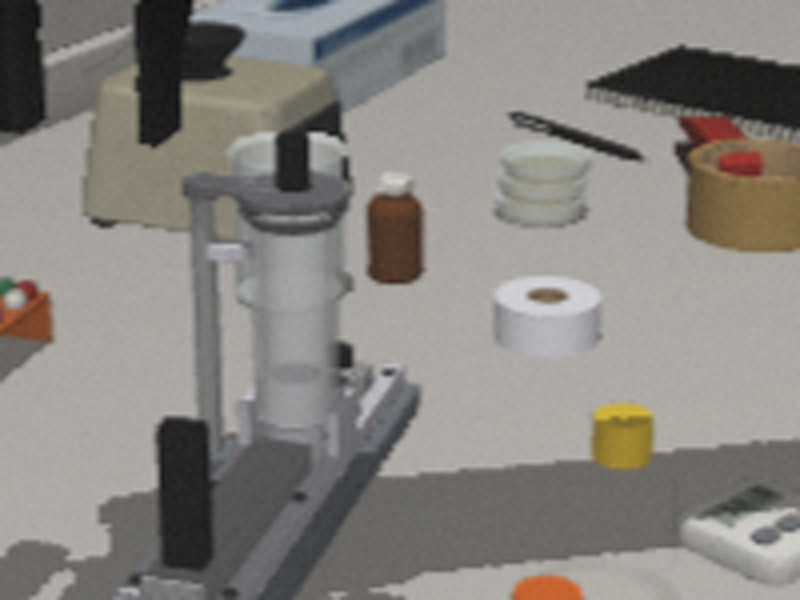

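View pics/t28.png

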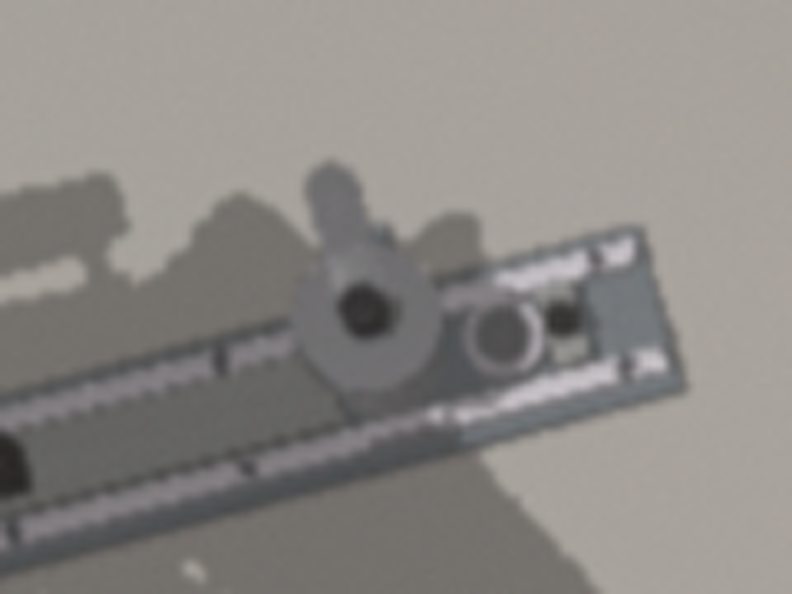

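```bash
python3 - <<'E'
from h import *
z=lambda x,y:(185+x/6.6-.42,140+y/6.6-.42)
for n,p,h in(("knob",(365,308),.18),("post",(332,190),.152),("disc",(367,316),.156),("puck",(503,335),.038)):
    P=onz("top",z(*p),h)-np.array([.562,.028,0]);print(n,P@MX,P@MY)
P=onz("side",(185+293/4-.4,145+135/4-.4),.18)-np.array([.562,.028,0]);print(P@MX,P@MY)
E
```

```text
knob 0.0007611122528671259 -0.001010000172591816
post -0.0005939703648198567 0.04599372145088529
disc 8.810139268772387e-05 0.00045439296391310203
puck 0.04364895774158979 0.0012085662938507251
0.00029900359962757085 -0.0005409972893880224
```

The knob is within 1 mm of the tube's axis, so the cap is shut. The expelled puck is at the stop, two pucks are flat in the tube, the slide is back, and the gripper is clear. Handing in.

```bash
python3 -c "
from plant import *
print(finish_job())"
```

```text
the job is handed in; nothing more can be done
None
```

The job is handed in after 33 s of robot time. My last checks found every end condition met, but no verdict is reported.

I swung the cap open and dropped the three aluminium pucks I found on the bench into the tube, lying flat. I then pushed the slide gently until the puck met the stop and drew the slide fully back. Last, I closed the cap.

- **Pucks in the tube:** the side view showed the stack go from one to two to three, then down to two once the slide was back.
- **Puck against the stop:** the slide stopped at about 50 mm. Pushing a little further raised the reaction to 10 N (limit 40 N) with almost no movement. The puck's centre measured 44 mm from the tube's axis and the stop face about 59–60 mm, so they were touching. The puck stayed there afterwards.
- **Slide fully back:** I felt about 8 N at the back stop, and the handle is at the same pixel as at the start.
- **Cap shut:** the knob is within about 1 mm of the tube's axis (about 0.05 rad or less), and I felt about 8.5 N at the closed stop.
- **Bystanders:** the small brown bottle and the label roll look unmoved in the pictures.

None of these checks failed. The two cameras differed by 1–4 mm on some points, which did not affect the result. The cap also proved to be about 0.3 rad open at the start.

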